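# Tighten the recessed clamp screw with the hex key

## Robot

A 6-joint arm with a two-finger parallel gripper is mounted at the origin on a cart in front of the work surface, level with it; the furniture and walls round the work are solid. World frame = base frame: x ahead of the robot, y to its left, z up, the work surface at z = 0. Lengths are in m, angles in rad, forces in N, time in s.
With the tool pointing down it reaches from about 0.35 to 0.975 m from the base axis. Payload 4.9 kg.
Tool frame: the origin (TCP) lies on the mounting face of the last link; the fingertips stand 173 mm ahead of it and the grasp point (between the pads) lies 155 mm ahead of it; z points along the fingers, y is the direction in which the jaws open and shut (so a half turn about z gives the same grasp; the last joint's range is limited). The gripper opens to 85 mm and grips with 20 to 120 N. Pads are 22 mm wide; open, the fingers measure 114 mm over their backs; the gripper's body (76 mm by 85 mm) begins 54 mm behind the grasp point. The pads swing forward as they close: fully open they stand 13 mm farther back than shut.
Start: joints at [1.106, 0.053, 1.613, -0, 1.476, -0.119], TCP at [0.212, 0.588, 0.405] pointing down, gripper open.
Joint ranges: [-3.01, 3.01], [-1.01, 2.22], [0.06, 2.58], [-1.02, 4.17], [0.09, 2.62], [-3.14, 3.14]. Speed limits (rad/s): [2.57, 2.57, 3.14, 3.14, 3.14, 3.14].

## Interface

Orientations are given as a unit quaternion [w, x, y, z].
In Python, from plant import manip gives the robot as it stands.
- The arm moves only by the tool play_rows, never from a script. Its argument "increments" is a list of rows, each an object with "offset": the shift along the tool's x, y, z in mm, a list of three; "twist": the turn about the tool's z in rad; "grip": the opening, from 0 (shut) to 1 (fully open). In form: [{"offset": [dx, dy, dz], "twist": twist, "grip": grip}, ...]. A call has 1 to 5 rows; each row is the pose to reach, as a shift and turn from the pose commanded when the call began, along the tool's axes at that moment; what a row does not reach only later rows make up. A row lasts 1/12 s, in which the tool goes at most 41.7 mm and 7.16 degrees, less where a joint would pass 70% of its speed; a pose out of reach is approached as far as the arm can. A call with a gripper value outside its range is refused whole. The fingers move at their own pace and stop on an object; the grip force is fixed at half the most. Time passes only in rows, so rows that repeat a pose let the fingers close. It gives the time, the measured TCP pose, the force and the opening at its end, in the units of the state.
- manip.state(): the state, without advancing time (a new reading comes with each control period).
- manip.grab_frame(name): name is "scene" or "top" or "wrist"; returns the picture (384x512x3 uint8, blue, green, red); there is no depth.
- manip.get_calibration(name): a dict with "fx", "fy", "cx", "cy" (pixels), "T" (4x4, takes a point from camera to world coordinates). Camera axes: x right, y down, z forward; pixel columns grow to the right and rows downward; lengths in m; the calibration is good to about 2 mm. A picture is of the moment at which its call begins: read the wrist's pose just before it. get_calibration takes no time and is no camera call; for the wrist camera it gives the pose at the moment of the call.
- manip.job_done(): hands the job in, once; it reports no verdict.
Trained networks look in the newest picture that a camera, given by its name, has taken for a name from the list of things; names that differ only in an ending like _2 or _b are one class to them, and where a whole thing is asked for, a point or a joint stands for the part that bears it (a point fixed in the world has none). Each returns a list of dicts, best first, with "p" (0 to 1); they miss things now and then, are a little off and sometimes report something else, mostly with a low value. They report only what shows in the picture. A call takes as long as a camera call. They do not tell look-alikes from the thing itself.
- manip.boxes_of(query, camera): "xyz" ([x, y, z] in m, in the coordinates of the camera as it stood for that picture, good to about 4 mm: the middle of the surface that is visible of it).
- manip.tip_of(query, camera): "xyz" ([x, y, z] in m, in the coordinates of the camera as it stood for that picture, good to about 4 mm: a listed point, or the origin of a listed thing).
The state is a dict: "time": time; "joint_pos": joint angles; "joint_vel": joint speeds; "joint_efforts": joint torques, N m; "tool_pos": TCP position; "tool_rot": TCP orientation; "contact_force": force on the tool from outside, world axes, zero at the start; "ft_torque": the same for the moment, N m; "gripper_width": opening from 0.0 (shut) to 1.0 (fully open).
Only numpy, scipy, OpenCV 4.12 (cv2) and the standard library are available. Lean on these libraries where they do the work, as an engineer would, in place of code of your own. Each camera call takes 0.05 s, during which the arm holds its last target. There are 200 camera calls.

## Task

Take the hex key out of its wooden block, feel for the recessed hexagon socket of the clamp screw down in the slot of the steel clamp bar, and let the key drop fully home in it. Then tighten the screw clockwise (seen from above), regrasping the key every quarter turn or so, until it comes up against its stop, and leave the key standing in the screw. Search and press gently (a few newtons), do not wrench against the stop, and leave the spool, pliers and power adapter where they are.

Things in the scene. Friction and masses are not known exactly. Their poses are not given: they have to be found in the camera images.
- key: Hex key, 125 mm long, about 120 g, upright in the middle hole of the wooden block. Steel hexagon blade 17 mm across flats, 19.6 mm across corners, 66 mm long, its last 3 mm turned down to a round nib 14 mm across. Origin: middle of the tip face; z points up along the key to the handle; x and y are square to the handle's flat sides; two of the blade's flats face +x and -x.
- key_grip (a point): Centre of the key's handle, 97.5 mm above the tip: a black square handle 28 x 28 mm, 55 mm tall (70 to 125 mm above the tip), edges rounded 4 mm; below it a round steel collar 26 mm across and 4 mm high. Axes as the key's.
- key_block: Wooden key block fixed to the bench, 50 x 110 x 40 mm, long side along its y. Origin: centre of the underside. The key stands in its middle hole (about 21 mm across, 30 mm deep, floor 10 mm above the bench); the two smaller holes are empty.
- fixture: Clamping fixture fixed to the bench: aluminium base plate 220 x 110 x 8 mm, on it a flat dark steel clamp bar 150 x 52 x 18 mm (top 50 mm above the bench) and, under the bar's nose at +x, a finned aluminium heat sink (fins up to 58 mm above the bench, beyond x = 78 mm). Origin: on the bench below the centre of the bar's slot; x runs along the slot to the heat sink, z up.
- slot_mouth (a point): Centre of the slot at the bar's top face, 50 mm above the bench; axes as the fixture's. The slot goes through the bar, 62 mm long along x and 26 mm wide along y, 18.5 mm deep.
- slot_floor (a point): Centre of the slot's floor, 31.5 mm above the bench: a steel strip that carries the clamp screw, flush with it. The screw lies on the slot's centre line, but where along the slot is not measured: anywhere from x = -14 to +14 mm.
- clamp_screw (a joint): Screw with a hexagon socket 18 mm across flats, 19.5 mm deep (floor 12 mm above the bench); its top 3 mm are a 45 degree countersink about 24 mm across. Which way the hexagon points is not measured: any angle. Value: rad turned clockwise from above; starts loose at 0 to 0.8, hard stop at 3.6 (tight); friction about 0.08 N m; stays where left.
- spool: Solder wire spool standing on its flange, 54 mm across, 30 mm high; leave alone. Origin: centre of the underside.
- pliers: Needle-nose pliers lying on the bench, 150 x 42 x 12 mm; leave alone. Origin: centre of the underside.
- power_brick: Black power adapter, 105 x 50 x 30 mm; leave alone. Origin: centre of the underside.
Things that resemble listed ones, but are neither listed nor needed, are in the scene too. There is more than one size of the key; the one meant has the size given above.

How it is judged:
By the outcome, as a careful person would: the job done as asked, in the order asked, and still so for the second after the job is handed in, with the robot touching nothing.
It also fails if it takes over 72 s, if anything falls off the work surface, if the arm or the gripper's body presses on something with over 40 N, if the wrist force passes 120 N, or if a joint passes its speed limit or range.

## Working session

There is one attempt and no reset: what is moved stays moved. The work goes in short steps, Python scripts to look and compute and a tool call to move; the robot and the scene stay as the last step left them, time stands still between calls to the robot, and variables do not carry over. Pictures are saved under pics/ and viewed, about 8 in all and at most 12, crops included, and the job is handed in when it is done.

Besides the shell and the picture viewer there is one more tool, called as name(argument=value, ...), one argument or row to a line, values as JSON. play_rows: Moves the arm, as the interface text tells. Its arguments: {"type":"object","properties":{"increments":{"type":"array"}},"required":["increments"]}

```bash
mkdir -p pics; ls; cat > h.py <<'E'
import numpy as np, cv2
from plant import manip
from scipy.spatial.transform import Rotation as R
def rot(q): return R.from_quat([q[1],q[2],q[3],q[0]]).as_matrix()
def w(cam,p,T=None):
    T=np.array(manip.get_calibration(cam)["T"]) if T is None else T
    return (T@np.r_[p,1])[:3]
def px(cam,P,T=None):
    c=manip.get_calibration(cam); T=np.array(c["T"]) if T is None else T
    q=np.linalg.inv(T)@np.r_[P,1]; return np.array([c["fx"]*q[0]/q[2]+c["cx"],c["fy"]*q[1]/q[2]+c["cy"]])
def plane(cam,u,v,z,T=None):
    c=manip.get_calibration(cam); T=np.array(c["T"]) if T is None else T
    d=T[:3,:3]@np.array([(u-c["cx"])/c["fx"],(v-c["cy"])/c["fy"],1]); o=T[:3,3]
    return o+d*(z-o[2])/d[2]
def st():
    s=manip.state(); Rm=rot(s["tool_rot"])
    print("t",round(s["time"],2),"pos",np.round(s["tool_pos"],4),"grasp",np.round(s["tool_pos"]+Rm@[0,0,.155],4),"x",np.round(Rm[:,0],3),"y",np.round(Rm[:,1],3),"z",np.round(Rm[:,2],3),"F",np.round(s["contact_force"],1),"M",np.round(s["ft_torque"],2),"g",round(s["gripper_width"],3),"q",np.round(s["joint_pos"],3))
    return s,Rm
E
python3 - <<'E'
from h import *
st()
ims=[]
for c in ["scene","top"]:
    im=manip.grab_frame(c); cv2.imwrite(f"pics/{c}0.png",im)
    k=manip.get_calibration(c); print(c,k["fx"],np.round(np.array(k["T"]),3).tolist())
    for q in ["key","key_grip","key_block","fixture","slot_mouth","slot_floor","clamp_screw"]:
        for f in (manip.tip_of,):
            try:
                for d in f(q,c)[:3]: 
                    P=w(c,d["xyz"]); print(c,q,round(d["p"],2),np.round(P,3),np.round(px(c,P)), {a:b for a,b in d.items() if a not in("p","xyz")})
            except Exception as e: print(c,q,e)
    ims.append(im)
cv2.imwrite("pics/a.png",cv2.resize(np.vstack(ims),(800,1200))[:, :])
E
```

```text
pics
t 0.0 pos [0.2117 0.5878 0.4035] grasp [0.2116 0.5875 0.2485] x [-0.941  0.339  0.   ] y [ 0.339  0.941 -0.002] z [-0.001 -0.002 -1.   ] F [ 0.4 -0.5 -1.1] M [0.02 0.02 0.02] g 0.998 q [ 1.106  0.053  1.614  0.     1.476 -0.119]
scene 398.83156111998875 [[0.586, -0.579, 0.567, 0.063], [-0.81, -0.401, 0.427, -0.426], [-0.02, -0.71, -0.704, 0.681], [0.0, 0.0, 0.0, 1.0]]
scene key 0.77 [ 0.566  0.137 -0.004] [201. 177.] {}
scene key 0.69 [0.481 0.16  0.009] [169. 189.] {}
scene key 0.52 [ 0.396  0.152 -0.   ] [146. 215.] {}
scene key_grip 0.78 [0.48  0.162 0.106] [161. 159.] {}
scene key_grip 0.67 [0.564 0.135 0.07 ] [197. 156.] {}
scene key_grip 0.57 [0.398 0.146 0.07 ] [142. 194.] {}
scene key_block 0.6 [0.485 0.162 0.004] [170. 190.] {}
scene fixture 0.74 [ 0.498 -0.099  0.003] [261. 235.] {}
scene fixture 0.73 [0.482 0.159 0.006] [170. 190.] {}
scene fixture 0.47 [ 0.501 -0.095  0.035] [260. 224.] {}
scene slot_mouth 0.61 [ 0.499 -0.096  0.048] [260. 220.] {}
scene slot_floor 0.81 [ 0.503 -0.097  0.034] [261. 224.] {}
scene clamp_screw it knows: fixture, key, key_block, key_gri
[... 305 characters left out ...]
0.565 0.136 0.003] [178. 194.] {}
top key_grip 0.64 [0.57  0.137 0.072] [171. 186.] {}
top key_grip 0.61 [0.481 0.157 0.109] [158. 220.] {}
top key_grip 0.52 [0.397 0.145 0.071] [167. 259.] {}
top key_block 0.72 [0.479 0.166 0.   ] [166. 227.] {}
top fixture 0.97 [ 0.499 -0.092  0.002] [267. 215.] {}
top fixture 0.42 [ 0.495 -0.099  0.05 ] [270. 213.] {}
top slot_mouth 0.63 [ 0.493 -0.099  0.053] [270. 214.] {}
top slot_mouth 0.46 [ 0.386  0.018 -0.001] [225. 262.] {}
top slot_floor 0.81 [ 0.5   -0.098  0.032] [270. 212.] {}
top slot_floor 0.61 [ 0.569 -0.333 -0.   ] [358. 184.] {}
top clamp_screw it knows: fixture, key, key_block, key_grip, pliers, power_brick, slot_floor, slot_mouth, spool
```

```bash
python3 - <<'E'
import cv2,numpy as np
a=cv2.imread("pics/scene0.png");b=cv2.imread("pics/top0.png")
cv2.imwrite("pics/v1.png",cv2.resize(a,(800,600),interpolation=cv2.INTER_CUBIC))
cv2.imwrite("pics/v2.png",cv2.resize(b[140:300,120:333],(800,600),interpolation=cv2.INTER_CUBIC))
E
```

```text
(no output)
```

View pics/v1.png

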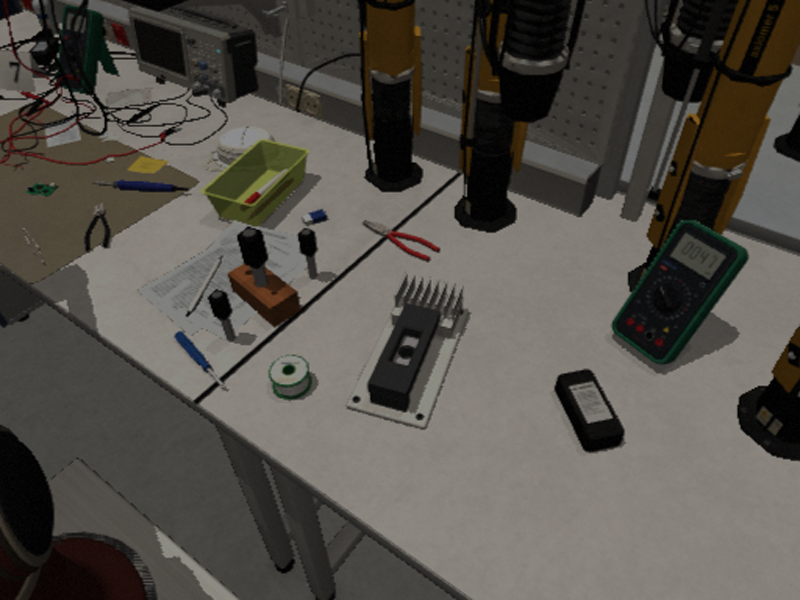

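View pics/v2.png

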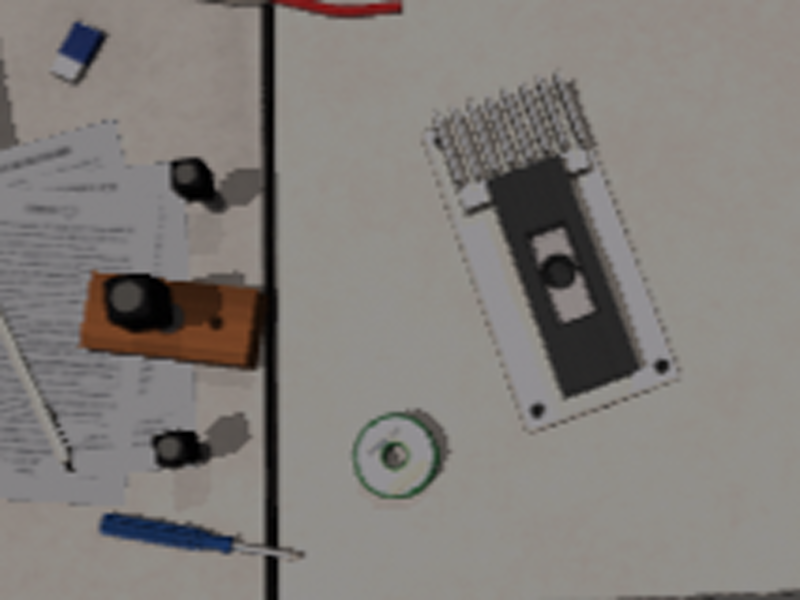

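The picture shows three upright keys: the one in the wooden block at scene (161,159), and two smaller ones standing on the bench at (197,156) and (142,194). The block key fits: it is in the middle hole and its handle is about 107 mm up, as 10 + 97.5 mm predicts. The screw shows as a dark disc in the slot near top (269,212).

```bash
python3 - <<'E'
from h import *
s,Rm=st()
T=np.array(manip.get_calibration("wrist")["T"]); k=manip.get_calibration("wrist")
print(k["fx"],k["cx"],k["cy"]); print("cam in tool",np.round(Rm.T@(T[:3,3]-s["tool_pos"]),4),"axes(cols)\n",np.round(Rm.T@T[:3,:3],3))
# target: camera looking at key from above
print("screw top",plane("top",269.3,212,.0315), "disc scene", plane("scene",408*.64,351*.64,.0315))
# slot ends in crop coords->top px
f=lambda u,v:plane("top",120+u/3.755,140+v/3.75,.05)
for n,p in dict(a=(530,232),b=(565,222),c=(595,310),d=(563,323)).items(): print(n,np.round(f(*p),4))
for n,p in dict(A=(490,183),B=(562,156),C=(638,372),D=(566,398)).items(): print(n,np.round(f(*p),4))
print("bar yaw",np.degrees(np.arctan2(*((f(490,183)-f(566,398))[[1,0]]))),np.degrees(np.arctan2(*((f(562,156)-f(638,372))[[1,0]]))))
E
```

```text
t 0.7 pos [0.2118 0.588  0.4048] grasp [0.2118 0.588  0.2498] x [-0.941  0.339 -0.   ] y [0.339 0.941 0.   ] z [ 0.  0. -1.] F [-0.3  0.3 -0.2] M [-0.01 -0.05  0.  ] g 0.998 q [ 1.106  0.053  1.613  0.     1.476 -0.119]
278.38249738104656 253.4826077253859 191.48152781799277
cam in tool [0.0829 0.0001 0.0298] axes(cols)
 [[-0.    -0.947 -0.32 ]
 [ 1.     0.    -0.001]
 [ 0.001 -0.32   0.947]]
screw top [ 0.50157253 -0.09727474  0.0315    ] disc scene [ 0.50250174 -0.09719006  0.0315    ]
a [ 0.5245 -0.078   0.05  ]
b [ 0.5301 -0.1011  0.05  ]
c [ 0.4716 -0.1173  0.05  ]
d [ 0.4642 -0.0963  0.05  ]
A [ 0.5585 -0.0533  0.05  ]
B [ 0.5746 -0.1015  0.05  ]
C [ 0.4307 -0.1423  0.05  ]
D [ 0.4164 -0.0957  0.05  ]
bar yaw 16.604695337211695 15.85175381695276
```

play_rows(
  increments=[
    {"offset": [-32,-25,0],"twist": 0,"grip": 1},
    {"offset": [-64,-50,0],"twist": 0,"grip": 1},
    {"offset": [-96,-75,0],"twist": 0,"grip": 1},
    {"offset": [-128,-100,0],"twist": 0,"grip": 1},
    {"offset": [-160,-125,0],"twist": 0,"grip": 1},
  ],
)

```text
time: 1.12
tool_pos: [0.3205, 0.4146, 0.4048]
tool_rot: [0.0, 0.172, 0.985, 0.0]
contact_force: [0.4, 0.8, 0.7]
gripper_width: 0.997
```

play_rows(
  increments=[
    {"offset": [-32,-25,0],"twist": 0,"grip": 1},
    {"offset": [-64,-50,0],"twist": 0,"grip": 1},
    {"offset": [-96,-75,0],"twist": 0,"grip": 1},
    {"offset": [-128,-100,0],"twist": 0,"grip": 1},
    {"offset": [-160,-125,0],"twist": 0,"grip": 1},
  ],
)

```text
time: 1.53
tool_pos: [0.4287, 0.2425, 0.4051]
tool_rot: [0.0, 0.172, 0.985, 0.0]
contact_force: [0.6, 1.1, 0.5]
gripper_width: 0.998
```

play_rows(
  increments=[
    {"offset": [-32,-25,0],"twist": 0,"grip": 1},
    {"offset": [-64,-50,0],"twist": 0,"grip": 1},
    {"offset": [-78,-62,0],"twist": 0,"grip": 1},
    {"offset": [-78,-62,0],"twist": 0,"grip": 1},
  ],
)

```text
time: 1.87
tool_pos: [0.4821, 0.1565, 0.4049]
tool_rot: [0.0, 0.175, 0.985, -0.0]
contact_force: [0.2, 0.3, 0.1]
gripper_width: 1.005
```

```bash
python3 - <<'E'
from h import *
s,Rm=st()
T=np.array(manip.get_calibration("wrist")["T"])
im=manip.grab_frame("wrist"); np.save("pics/Tk.npy",T); cv2.imwrite("pics/w1.png",im)
for q in ["key","key_grip","key_block"]:
    for d in manip.tip_of(q,"wrist")[:3]:
        P=w("wrist",d["xyz"],T); print(q,round(d["p"],2),np.round(P,4),np.round(px("wrist",P,T)))
cv2.imwrite("pics/v3.png",cv2.resize(im,(800,600),interpolation=cv2.INTER_CUBIC))
E
```

```text
t 1.87 pos [0.4821 0.1565 0.4049] grasp [0.4822 0.1564 0.2499] x [-0.939  0.344 -0.001] y [ 0.344  0.939 -0.001] z [ 0.001 -0.001 -1.   ] F [0.2 0.3 0.1] M [-0.02  0.05  0.02] g 1.005 q [ 1.670e-01 -2.360e-01  1.882e+00 -1.000e-03  1.494e+00 -1.052e+00]
key 0.91 [0.4836 0.1617 0.0071] [258. 162.]
key 0.71 [5.634e-01 1.412e-01 3.000e-04] [263. 216.]
key 0.58 [0.3962 0.1458 0.0028] [223. 102.]
key_grip 0.88 [0.4796 0.1611 0.1106] [257. 181.]
key_grip 0.79 [0.3941 0.1441 0.0737] [213. 102.]
key_grip 0.65 [0.5661 0.1364 0.0707] [262. 242.]
key_block 0.76 [ 0.4805  0.1637 -0.0042] [258. 158.]
```

View pics/v3.png

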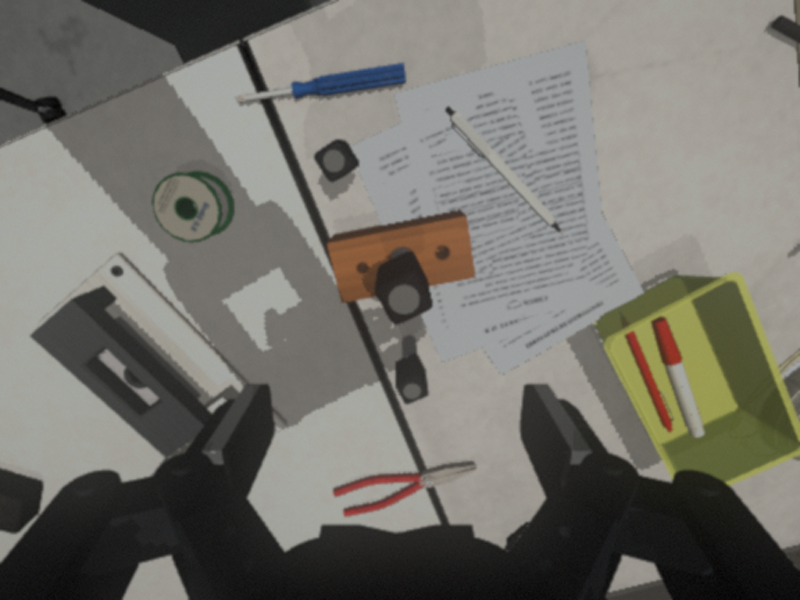

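```bash
python3 - <<'E'
import cv2,numpy as np
im=cv2.imread("pics/w1.png")[125:215,200:320]
im=cv2.resize(im,(800,600),interpolation=cv2.INTER_CUBIC)
cv2.imwrite("pics/v4.png",np.clip(255*(im/255.)**.55,0,255).astype(np.uint8))
E
```

```text
(no output)
```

View pics/v4.png

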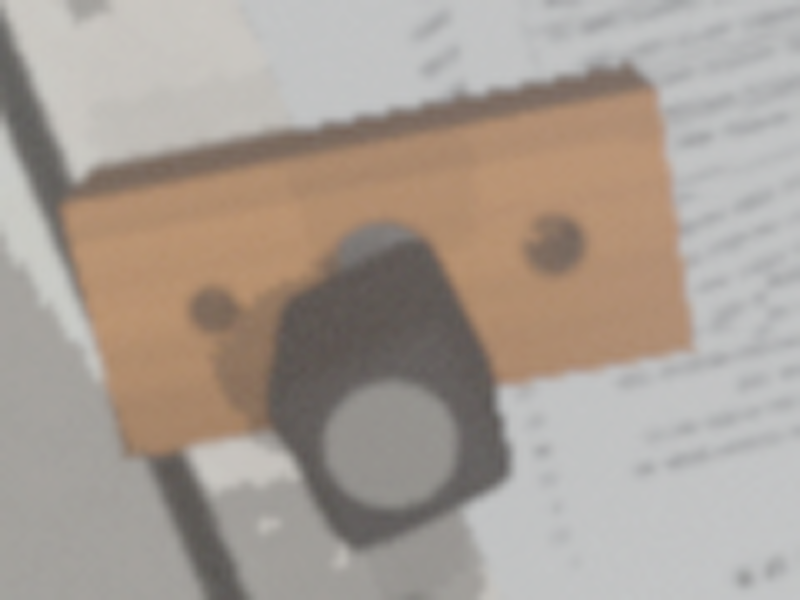

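Confirmed: the enlarged crop shows the large key standing in the block's middle hole between the two small empty holes, with its handle top disc at wrist pixel (258.5,191). The handle edges slope about -24° in the image.

```bash
python3 - <<'E'
from h import *
T=np.load("pics/Tk.npy"); s,Rm=st()
f=lambda u,v,z:plane("wrist",200+u/6.667,125+v/6.667,z,T)
print("disc",f(390,443,.135))
a,b=f(360,548,.135),f(508,483,.135); c,d=f(300,295,.08),f(415,240,.08); e,g=f(508,483,.135),f(440,335,.135)
for p,q in((a,b),(c,d)): print("edge",np.degrees(np.arctan2(*(q-p)[[1,0]])),np.linalg.norm(q-p))
P=f(390,443,.135); 
y=np.degrees(np.arctan2(Rm[1,1],Rm[0,1])); print("tool y yaw",y)
print("shift tool mm",np.round(1000*(Rm.T@(P-s["tool_pos"])),1))
b1,b2=f(62,200,.04),f(655,90,.04);b3,b4=f(125,455,.04),f(692,348,.04)
print("block c",(b1+b2+b3+b4)/4, "yaw",np.degrees(np.arctan2(*(b2-b1)[[1,0]])))
E
```

```text
t 2.07 pos [0.4801 0.1603 0.4047] grasp [0.4801 0.1604 0.2497] x [-0.941  0.338  0.   ] y [0.338 0.941 0.   ] z [-0.  0. -1.] F [ 0.2 -0.2  0.3] M [ 0.01  0.02 -0.05] g 0.999 q [ 0.175 -0.237  1.884  0.     1.495 -1.051]
disc [0.48202816 0.16109609 0.135     ]
edge 95.21663316630877 0.022516838760047692
edge 95.96805016389015 0.020823668788203714
tool y yaw 70.24324163638673
shift tool mm [ -1.6   1.3 269.7]
block c [0.48169479 0.16105365 0.04      ] yaw 80.41545845711825
```

play_rows(
  increments=[
    {"offset": [-2,1,20],"twist": -0.11,"grip": 1},
    {"offset": [-2,1,40],"twist": -0.22,"grip": 1},
    {"offset": [-2,1,60],"twist": -0.33,"grip": 1},
    {"offset": [-2,1,75],"twist": -0.44,"grip": 1},
    {"offset": [-2,1,80],"twist": -0.44,"grip": 0.8},
  ],
)

```text
time: 2.48
tool_pos: [0.4811, 0.161, 0.3216]
tool_rot: [-0.002, -0.049, 0.999, -0.0]
contact_force: [-1.1, -1.2, -1.2]
gripper_width: 0.881
```

play_rows(
  increments=[
    {"offset": [0,0,25],"twist": 0,"grip": 0.7},
    {"offset": [0,0,45],"twist": 0,"grip": 0.6},
    {"offset": [0,0,60],"twist": 0,"grip": 0.6},
    {"offset": [0,0,60],"twist": 0,"grip": 0.5},
    {"offset": [0,0,60],"twist": 0,"grip": 0.3},
  ],
)

```text
time: 2.9
tool_pos: [0.4824, 0.1606, 0.2647]
tool_rot: [-0.001, -0.047, 0.999, -0.0]
contact_force: [-0.2, 0.0, 0.5]
gripper_width: 0.372
```

play_rows(
  increments=[
    {"offset": [0,0,0],"twist": 0,"grip": 0},
    {"offset": [0,0,0],"twist": 0,"grip": 0},
    {"offset": [0,0,0],"twist": 0,"grip": 0},
    {"offset": [0,0,0],"twist": 0,"grip": 0},
  ],
)

```text
time: 3.23
tool_pos: [0.483, 0.1599, 0.2657]
tool_rot: [0.001, -0.047, 0.999, 0.0]
contact_force: [0.3, -0.5, -0.9]
gripper_width: 0.321
```

```bash
python3 - <<'E'
from h import *
st()
E
```

```text
t 3.23 pos [0.483  0.1599 0.2657] grasp [0.4833 0.16   0.1107] x [-0.996 -0.094 -0.002] y [-0.094  0.996  0.   ] z [ 0.002  0.    -1.   ] F [ 0.3 -0.5 -0.9] M [0.02 0.04 0.01] g 0.321 q [ 0.173 -0.098  2.003  0.     1.235 -1.491]
```

play_rows(
  increments=[
    {"offset": [0,0,-10],"twist": 0,"grip": 0},
    {"offset": [0,0,-30],"twist": 0,"grip": 0},
    {"offset": [0,0,-55],"twist": 0,"grip": 0},
    {"offset": [0,0,-80],"twist": 0,"grip": 0},
    {"offset": [0,0,-95],"twist": 0,"grip": 0},
  ],
)

```text
time: 3.65
tool_pos: [0.4832, 0.1598, 0.3639]
tool_rot: [0.002, -0.047, 0.999, 0.0]
contact_force: [0.5, 0.5, -0.8]
gripper_width: 0.322
```

play_rows(
  increments=[
    {"offset": [-5,-25,0],"twist": 0,"grip": 0},
    {"offset": [-15,-60,0],"twist": 0,"grip": 0},
    {"offset": [-23,-95,0],"twist": 0,"grip": 0},
    {"offset": [-31,-130,0],"twist": 0,"grip": 0},
    {"offset": [-40,-165,0],"twist": 0,"grip": 0},
  ],
)

```text
time: 4.07
tool_pos: [0.5382, -0.0023, 0.361]
tool_rot: [0.001, -0.047, 0.999, -0.0]
contact_force: [-0.2, 0.1, -1.0]
gripper_width: 0.322
```

play_rows(
  increments=[
    {"offset": [-8,-35,0],"twist": 0,"grip": 0},
    {"offset": [-16,-70,0],"twist": 0,"grip": 0},
    {"offset": [-24,-100,5],"twist": 0,"grip": 0},
    {"offset": [-24,-102,20],"twist": 0,"grip": 0},
    {"offset": [-24,-102,25],"twist": 0,"grip": 0},
  ],
)

```text
time: 4.48
tool_pos: [0.5715, -0.1019, 0.334]
tool_rot: [-0.001, -0.045, 0.999, 0.0]
contact_force: [-0.3, -0.0, -2.7]
gripper_width: 0.318
```

play_rows(
  increments=[
    {"offset": [0,0,0],"twist": 0,"grip": 0},
    {"offset": [0,0,0],"twist": 0,"grip": 0},
  ],
)

```text
time: 4.65
tool_pos: [0.5713, -0.0993, 0.3347]
tool_rot: [-0.0, -0.047, 0.999, 0.0]
contact_force: [0.3, -0.2, -0.8]
gripper_width: 0.324
```

```bash
python3 - <<'E'
from h import *
s,Rm=st()
T=np.array(manip.get_calibration("wrist")["T"])
im=manip.grab_frame("wrist"); np.save("pics/Tf.npy",T); cv2.imwrite("pics/w2.png",im)
for q in ["key","fixture","slot_mouth","slot_floor"]:
    for d in manip.tip_of(q,"wrist")[:2]:
        P=w("wrist",d["xyz"],T); print(q,round(d["p"],2),np.round(P,4),np.round(px("wrist",P,T)))
p=px("wrist",[.502,-.097,.0315],T); print(p)
u,v=np.clip(p.astype(int),(60,45),(452,339))
c=cv2.resize(im[v-45:v+45,u-60:u+60],(800,600),interpolation=cv2.INTER_CUBIC); print(u-60,v-45)
cv2.imwrite("pics/v5.png",np.clip(255*(c/255.)**.5,0,255).astype(np.uint8))
E
```

```text
t 4.65 pos [ 0.5713 -0.0993  0.3347] grasp [ 0.5711 -0.0992  0.1797] x [-0.996 -0.095  0.001] y [-0.095  0.996  0.001] z [-0.001  0.    -1.   ] F [ 0.3 -0.2 -0.8] M [ 0.02 -0.02 -0.04] g 0.324 q [-3.000e-01 -1.000e-03  1.786e+00  0.000e+00  1.357e+00 -1.966e+00]
key 0.69 [0.5654 0.1396 0.0028] [462. 190.]
key 0.57 [ 0.5735 -0.0984  0.0799] [254. 202.]
fixture 0.57 [ 0.4967 -0.096  -0.0019] [263. 107.]
slot_mouth 0.87 [ 0.5003 -0.0966  0.0527] [264. 113.]
slot_floor 0.7 [ 0.4965 -0.0995  0.0337] [261. 107.]
[262.53768267 113.55077215]
202 68
```

View pics/v5.png

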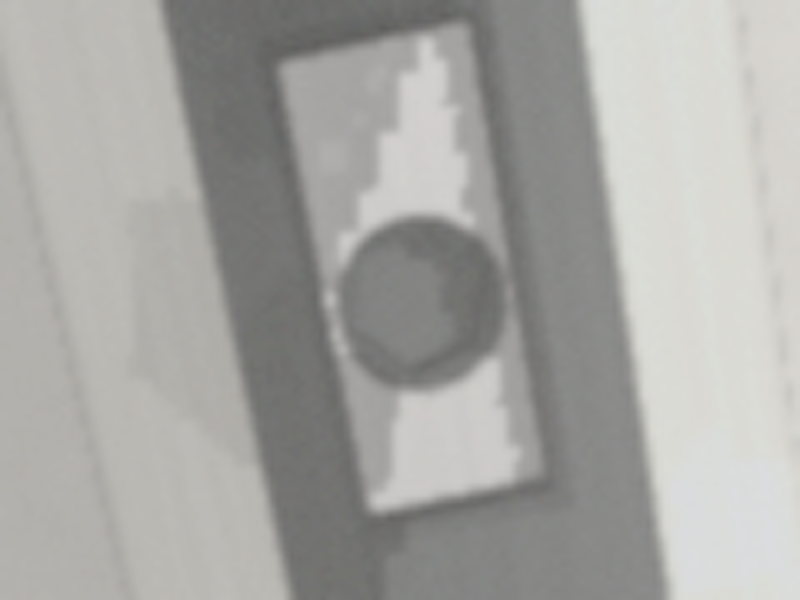

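The dark screw disc is at wrist pixel (265.3,113.3), in the middle of the slot, and the hexagon shows faintly. I'll take one contrast-stretched crop for its angle.

```bash
python3 - <<'E'
from h import *
T=np.load("pics/Tf.npy"); c=plane("wrist",265.3,113.3,.0315,T); print("screw",c)
f=lambda u,v,z:plane("wrist",202+u/6.667,68+v/6.667,z,T)
print("slot",np.round([f(280,62,.05),f(470,22,.05),f(545,480,.0315),f(370,512,.0315)],4))
im=cv2.imread("pics/w2.png")
# rectify the socket rim plane z=.0285 to 40 px/mm..: 30 mm square, up = world +x, left=+y
n=600;sc=n/30
M=np.float32([px("wrist",[c[0]+a,c[1]+b,.0285],T) for a,b in((.015,.015),(.015,-.015),(-.015,-.015),(-.015,.015))])
H=cv2.getPerspectiveTransform(M,np.float32([(0,0),(n,0),(n,n),(0,n)]))
g=cv2.cvtColor(cv2.warpPerspective(im,H,(n,n),flags=cv2.INTER_CUBIC),cv2.COLOR_BGR2GRAY).astype(float)
yy,xx=np.mgrid[:n,:n]; m=np.hypot(xx-n/2,yy-n/2)<11*sc
lo,hi=np.percentile(g[m],[1,99]); print(lo,hi)
cv2.imwrite("pics/v6.png",np.clip((g-lo)/(hi-lo)*255,0,255).astype(np.uint8))
E
```

```text
screw [ 0.50152473 -0.09441947  0.0315    ]
slot [[ 0.4731 -0.1165  0.05  ]
 [ 0.4661 -0.0929  0.05  ]
 [ 0.5248 -0.0738  0.0315]
 [ 0.5319 -0.0988  0.0315]]
46.0 70.0
```

View pics/v6.png

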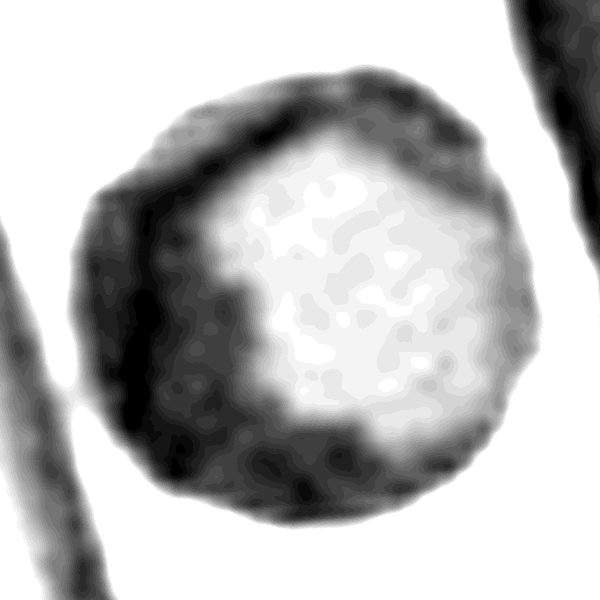

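```bash
python3 - <<'E'
from h import *
im=cv2.imread("pics/w2.png"); T=np.load("pics/Tf.npy")
s,Rm=st()
for k in (.0,.066,.125): print(k,px("wrist",s["tool_pos"]+Rm@[0,0,.2535-k],T))
c=im[150:270,174:334].astype(float)
c=cv2.resize(c,(800,600),interpolation=cv2.INTER_CUBIC)
cv2.imwrite("pics/v7.png",np.clip(255*(np.clip(c,0,255)/255.)**.45,0,255).astype(np.uint8))
E
```

```text
t 4.9 pos [ 0.5717 -0.0992  0.3357] grasp [ 0.5719 -0.0993  0.1807] x [-0.995 -0.095 -0.001] y [-0.095  0.995 -0.001] z [ 0.001 -0.    -1.   ] F [ 0.   0.3 -0.4] M [-0.06 -0.   -0.01] g 0.315 q [-3.000e-01 -1.000e-03  1.785e+00  0.000e+00  1.356e+00 -1.966e+00]
0.0 [253.04114651 201.02233599]
0.066 [252.90959409 237.71656061]
0.125 [252.67520026 303.09657729]
```

View pics/v7.png

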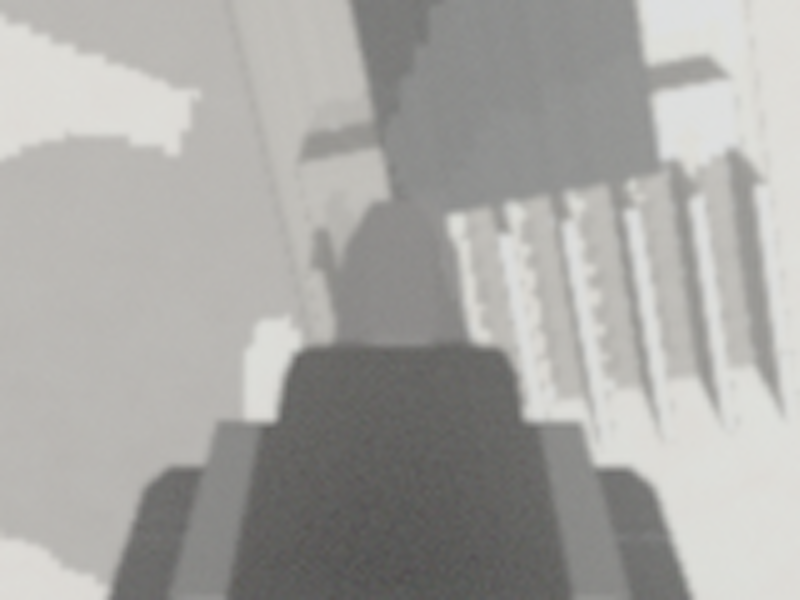

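```bash
python3 - <<'E'
from h import *
g=cv2.cvtColor(cv2.imread("pics/w2.png"),cv2.COLOR_BGR2GRAY); T=np.load("pics/Tf.npy")
s,Rm=st(); o=np.array([.5713,-.0993,.3347])
for v in range(202,219,2): print(v,g[v,236:272])
for k in (.003,.02,.03,.04):
  C=o+Rm@[0,0,.2535-k]
  # silhouettes of both hypotheses
  for nm,off in(("flat->x",0),("flat->y",30)):
    a=np.radians(np.arange(6)*60+30+off); P=[px("wrist",C+Rm@[.0098*np.cos(t),.0098*np.sin(t),0],T) for t in a]
    print(k,nm,np.round(min(p[0] for p in P),1),np.round(max(p[0] for p in P),1),"near edge v",np.round(min(p[1] for p in P),1))
E
```

```text
t 4.9 pos [ 0.5717 -0.0992  0.3357] grasp [ 0.5719 -0.0993  0.1807] x [-0.995 -0.095 -0.001] y [-0.095  0.995 -0.001] z [ 0.001 -0.    -1.   ] F [ 0.   0.3 -0.4] M [-0.06 -0.   -0.01] g 0.315 q [-3.000e-01 -1.000e-03  1.785e+00  0.000e+00  1.356e+00 -1.966e+00]
202 [ 93  79  75  72  75  89  82  70  68  67  68  68  69  68  70  70  69  69
  68  69  68  69  69  70  66  68  77  78  79 106 154 167 135 120 123 129]
204 [119 115  98  77  71  71  71  67  68  67  66  68  69  70  67  68  68  70
  69  69  69  69  68  70  68  66  68  76  79  96 139 165 144 127 127 131]
206 [136 131 117  87  71  68  68  65  66  66  68  66  68  68  69  68  68  70
  68  67  69  68  68  69  68  66  66  72  76  91 133 171 169 136 120 122]
208 [125 130 125 102  76  70  66  67  67  67  67  67  68  68  69  67  68  69
  69  68  66  68  71  68  69  64  64  67  74  84 119 169 170 134 117 119]
210 [128 130 130 116  83  68  66  65  67  69  66  67  69  69  69  68  69  67
  69  68  69  68  68  68  67  65  66  64  66  72 111 163 170 144 130 123]
212 [125 126 129 123  98  75  66  66  66  65  66  67  67  67  66  69  68  68
  67  
[... 166 characters left out ...]
 67  66  65  63  63  64  63  76 119 167 168 135 121]
216 [118 126 127 125 108  79  66  66  65  65  64  63  67  69  70  69  68  69
  67  69  69  68  68  69  66  65  63  63  63  64  65  94 150 172 172 161]
218 [100  97  97  94  76  58  53  52  51  52  55  60  63  69  68  68  70  68
  68  68  70  67  68  63  56  51  49  50  47  47  48  60  87 115 132 132]
0.003 flat->x 241.4 264.6 near edge v 192.0
0.003 flat->y 242.9 263.1 near edge v 190.5
0.02 flat->x 240.6 265.4 near edge v 198.9
0.02 flat->y 242.1 263.8 near edge v 197.3
0.03 flat->x 240.0 265.9 near edge v 203.5
0.03 flat->y 241.6 264.3 near edge v 201.9
0.04 flat->x 239.3 266.5 near edge v 208.6
0.04 flat->y 241.1 264.8 near edge v 206.8
```

Silhouette width of 26 px and a three-face shading (bright middle face) say a blade flat faces tool x, so the flats sit at 5.4° mod 60. The socket's are near 27°, so I turn −0.38 and go in.

play_rows(
  increments=[
    {"offset": [20,3,0],"twist": -0.1,"grip": 0},
    {"offset": [45,6,0],"twist": -0.2,"grip": 0},
    {"offset": [63,9,0],"twist": -0.3,"grip": 0},
    {"offset": [68,9.5,0],"twist": -0.38,"grip": 0},
    {"offset": [68,9.5,0],"twist": -0.38,"grip": 0},
  ],
)

```text
time: 5.32
tool_pos: [0.502, -0.0964, 0.3351]
tool_rot: [0.0, -0.236, 0.972, -0.0]
contact_force: [0.5, 0.4, -0.9]
gripper_width: 0.321
```

play_rows(
  increments=[
    {"offset": [0,0,8],"twist": 0,"grip": 0},
    {"offset": [0,0,16],"twist": 0,"grip": 0},
    {"offset": [0,0,22],"twist": 0,"grip": 0},
    {"offset": [0,0,24],"twist": 0,"grip": 0},
  ],
)

```text
time: 5.65
tool_pos: [0.5028, -0.0967, 0.3085]
tool_rot: [-0.001, -0.235, 0.972, 0.001]
contact_force: [-0.3, -0.1, -1.3]
gripper_width: 0.321
```

```bash
python3 - <<'E'
from h import *
s,Rm=st()
for c in("top","scene"):
    manip.grab_frame(c)
    for d in manip.tip_of("key",c)[:4]: print(c,round(d["p"],2),np.round(w(c,d["xyz"]),4))
    for d in manip.tip_of("key_grip",c)[:4]: print(c,"grip",round(d["p"],2),np.round(w(c,d["xyz"]),4))
E
```

```text
t 5.65 pos [ 0.5028 -0.0967  0.3085] grasp [ 0.5024 -0.0965  0.1535] x [-0.89  -0.456  0.002] y [-0.456  0.89   0.002] z [-0.003  0.001 -1.   ] F [-0.3 -0.1 -1.3] M [-0.01  0.05  0.1 ] g 0.321 q [-0.335 -0.14   1.964  0.     1.321 -2.38 ]
top 0.57 [0.5652 0.1364 0.0069]
top 0.49 [0.3947 0.1471 0.0006]
top grip 0.43 [0.3944 0.1442 0.0724]
top grip 0.42 [0.5687 0.1375 0.0699]
scene 0.83 [ 0.3943  0.1491 -0.0011]
scene 0.76 [ 0.5    -0.1017  0.0506]
scene 0.63 [ 0.5617  0.137  -0.0038]
scene grip 0.81 [0.3977 0.1459 0.0725]
scene grip 0.62 [ 0.4997 -0.0985  0.1507]
scene grip 0.55 [0.5655 0.135  0.0704]
```

play_rows(
  increments=[
    {"offset": [0,0,4],"twist": 0,"grip": 0},
    {"offset": [0,0,8],"twist": 0,"grip": 0},
    {"offset": [0,0,12],"twist": 0,"grip": 0},
    {"offset": [0,0,15],"twist": 0,"grip": 0},
  ],
)

```text
time: 6.28
tool_pos: [0.5028, -0.0969, 0.2949]
tool_rot: [-0.0, -0.235, 0.972, 0.0]
contact_force: [-0.5, 0.4, -0.7]
gripper_width: 0.318
```

play_rows(
  increments=[
    {"offset": [0,0,1.5],"twist": 0,"grip": 0},
    {"offset": [0,0,3],"twist": 0,"grip": 0},
    {"offset": [0,0,4.5],"twist": 0,"grip": 0},
    {"offset": [0,0,6],"twist": 0,"grip": 0},
  ],
)

```text
time: 6.62
tool_pos: [0.503, -0.097, 0.2897]
tool_rot: [0.0, -0.235, 0.972, -0.0]
contact_force: [-0.6, 1.2, -0.3]
gripper_width: 0.321
```

```bash
python3 -c "
from h import *
st()"
```

```text
t 6.62 pos [ 0.503  -0.097   0.2897] grasp [ 0.5031 -0.097   0.1347] x [-0.89  -0.457 -0.   ] y [-0.457  0.89  -0.   ] z [ 0. -0. -1.] F [-0.6  1.2 -0.3] M [0.02 0.02 0.06] g 0.321 q [-0.336 -0.119  1.978 -0.     1.281 -2.381]
```

play_rows(
  increments=[
    {"offset": [0,0,1],"twist": 0,"grip": 0},
    {"offset": [0,0,2],"twist": 0,"grip": 0},
    {"offset": [0,0,3],"twist": 0,"grip": 0},
    {"offset": [0,0,3],"twist": 0,"grip": 0},
  ],
)

```text
time: 6.95
tool_pos: [0.5029, -0.0969, 0.2865]
tool_rot: [-0.0, -0.235, 0.972, 0.0]
contact_force: [0.6, 0.2, -1.5]
gripper_width: 0.32
```

play_rows(
  increments=[
    {"offset": [0,0,1],"twist": 0,"grip": 0},
    {"offset": [0,0,2],"twist": 0,"grip": 0},
    {"offset": [0,0,2],"twist": 0,"grip": 0},
  ],
)

```text
time: 7.2
tool_pos: [0.5029, -0.0969, 0.2845]
tool_rot: [-0.0, -0.235, 0.972, 0.0]
contact_force: [-0.1, 0.4, -2.0]
gripper_width: 0.32
```

play_rows(
  increments=[
    {"offset": [0,0,1],"twist": 0,"grip": 0},
    {"offset": [0,0,2],"twist": 0,"grip": 0},
    {"offset": [0,0,2],"twist": 0,"grip": 0},
  ],
)

```text
time: 7.45
tool_pos: [0.5029, -0.0969, 0.2824]
tool_rot: [-0.0, -0.235, 0.972, 0.0]
contact_force: [-0.3, 0.5, -0.5]
gripper_width: 0.319
```

play_rows(
  increments=[
    {"offset": [0,0,1],"twist": 0,"grip": 0},
    {"offset": [0,0,1],"twist": 0,"grip": 0},
  ],
)

```text
time: 7.62
tool_pos: [0.5031, -0.0969, 0.2819]
tool_rot: [0.0, -0.235, 0.972, 0.0]
contact_force: [0.3, 1.0, -0.6]
gripper_width: 0.32
```

play_rows(
  increments=[
    {"offset": [0,0,1],"twist": 0,"grip": 0},
    {"offset": [0,0,1],"twist": 0,"grip": 0},
  ],
)

```text
time: 7.78
tool_pos: [0.5032, -0.0968, 0.2814]
tool_rot: [0.0, -0.235, 0.972, 0.0]
contact_force: [-1.5, 2.2, 3.4]
gripper_width: 0.32
```

play_rows(
  increments=[
    {"offset": [0.1,0.8,0],"twist": 0,"grip": 0},
    {"offset": [0.1,0.8,0],"twist": 0,"grip": 0},
  ],
)

```text
time: 7.95
tool_pos: [0.5027, -0.0962, 0.2811]
tool_rot: [0.001, -0.235, 0.972, -0.0]
contact_force: [-0.1, -0.1, 2.5]
gripper_width: 0.322
```

```bash
python3 -c "
from h import *
st()"
```

```text
t 7.95 pos [ 0.5027 -0.0962  0.2811] grasp [ 0.5029 -0.0963  0.1261] x [-0.89  -0.457 -0.001] y [-0.457  0.89  -0.001] z [ 0.001 -0.    -1.   ] F [-0.1 -0.1  2.5] M [ 0.22 -0.04  0.  ] g 0.322 q [-0.335 -0.11   1.986  0.     1.264 -2.38 ]
```

play_rows(
  increments=[
    {"offset": [0,0,0.7],"twist": 0,"grip": 0},
    {"offset": [0,0,0.7],"twist": 0,"grip": 0},
  ],
)

```text
time: 8.12
tool_pos: [0.5029, -0.0963, 0.2809]
tool_rot: [0.001, -0.235, 0.972, -0.0]
contact_force: [-0.6, 1.8, 5.6]
gripper_width: 0.317
```

```bash
python3 -c "
from h import *
st()"
```

```text
t 8.12 pos [ 0.5029 -0.0963  0.2809] grasp [ 0.5031 -0.0963  0.1259] x [-0.89  -0.457 -0.001] y [-0.457  0.89  -0.001] z [ 0.001 -0.    -1.   ] F [-0.6  1.8  5.6] M [ 0.31  0.2  -0.02] g 0.317 q [-0.335 -0.109  1.985  0.     1.264 -2.38 ]
```

play_rows(
  increments=[
    {"offset": [0,0.8,0],"twist": 0,"grip": 0},
    {"offset": [0,0.8,0],"twist": 0,"grip": 0},
  ],
)

```text
time: 8.28
tool_pos: [0.5024, -0.0956, 0.2805]
tool_rot: [0.001, -0.235, 0.972, -0.001]
contact_force: [0.5, -0.2, 2.0]
gripper_width: 0.32
```

play_rows(
  increments=[
    {"offset": [0,0,0],"twist": 0.05,"grip": 0},
    {"offset": [0,0,0],"twist": 0.1,"grip": 0},
  ],
)

```text
time: 8.45
tool_pos: [0.5021, -0.0954, 0.2794]
tool_rot: [0.0, -0.185, 0.983, 0.0]
contact_force: [1.7, 1.4, -1.1]
gripper_width: 0.32
```

play_rows(
  increments=[
    {"offset": [0,0,0],"twist": -0.1,"grip": 0},
    {"offset": [0,0,0],"twist": -0.2,"grip": 0},
    {"offset": [0,0,0],"twist": -0.2,"grip": 0},
  ],
)

```text
time: 8.7
tool_pos: [0.502, -0.0954, 0.2791]
tool_rot: [0.0, -0.284, 0.959, 0.0]
contact_force: [1.4, 1.1, -2.1]
gripper_width: 0.321
```

```bash
python3 -c "
from h import *
st()"
```

```text
t 8.7 pos [ 0.502  -0.0954  0.2791] grasp [ 0.502  -0.0952  0.1241] x [-0.839 -0.544 -0.   ] y [-0.544  0.839  0.001] z [ 0.     0.001 -1.   ] F [ 1.4  1.1 -2.1] M [ 0.21 -0.49  0.02] g 0.321 q [-3.340e-01 -1.090e-01  1.989e+00  1.000e-03  1.262e+00 -2.480e+00]
```

play_rows(
  increments=[
    {"offset": [0,0,1],"twist": 0.05,"grip": 0},
    {"offset": [0,0,2],"twist": 0.1,"grip": 0},
    {"offset": [0,0,2],"twist": 0.1,"grip": 0},
  ],
)

```text
time: 8.95
tool_pos: [0.5021, -0.0955, 0.2774]
tool_rot: [0.0, -0.233, 0.972, 0.0]
contact_force: [1.5, 1.5, -1.2]
gripper_width: 0.318
```

play_rows(
  increments=[
    {"offset": [0,0,1],"twist": 0,"grip": 0},
    {"offset": [0,0,2],"twist": 0,"grip": 0},
    {"offset": [0,0,2],"twist": 0,"grip": 0},
  ],
)

```text
time: 9.2
tool_pos: [0.5021, -0.0955, 0.2757]
tool_rot: [0.0, -0.235, 0.972, 0.0]
contact_force: [2.4, -0.1, -1.0]
gripper_width: 0.322
```

```bash
python3 -c "
from h import *
st()"
```

```text
t 9.2 pos [ 0.5021 -0.0955  0.2757] grasp [ 0.5021 -0.0955  0.1207] x [-0.89  -0.457 -0.   ] y [-0.457  0.89   0.   ] z [ 0.  0. -1.] F [ 2.4 -0.1 -1. ] M [ 0.23 -0.42 -0.04] g 0.322 q [-0.334 -0.104  1.991  0.     1.255 -2.379]
```

play_rows(
  increments=[
    {"offset": [-0.5,-0.1,1],"twist": 0,"grip": 0},
    {"offset": [-0.5,-0.1,2],"twist": 0,"grip": 0},
    {"offset": [-0.5,-0.1,3],"twist": 0,"grip": 0},
  ],
)

```text
time: 9.45
tool_pos: [0.5025, -0.0954, 0.2727]
tool_rot: [-0.0, -0.235, 0.972, 0.0]
contact_force: [0.1, 0.8, -0.4]
gripper_width: 0.32
```

play_rows(
  increments=[
    {"offset": [0,0,1],"twist": 0,"grip": 0},
    {"offset": [0,0,2],"twist": 0,"grip": 0},
    {"offset": [0,0,2.5],"twist": 0,"grip": 0},
  ],
)

```text
time: 9.7
tool_pos: [0.5025, -0.0954, 0.2702]
tool_rot: [-0.0, -0.235, 0.972, 0.0]
contact_force: [-0.5, 0.2, -0.5]
gripper_width: 0.318
```

```bash
python3 -c "
from h import *
st()"
```

```text
t 9.7 pos [ 0.5025 -0.0954  0.2702] grasp [ 0.5024 -0.0954  0.1152] x [-0.89  -0.457  0.   ] y [-0.457  0.89   0.   ] z [-0.001  0.    -1.   ] F [-0.5  0.2 -0.5] M [ 0.13 -0.11  0.03] g 0.318 q [-0.333 -0.096  1.993 -0.     1.245 -2.378]
```

play_rows(
  increments=[
    {"offset": [0,0,1],"twist": 0,"grip": 0},
    {"offset": [0,0,2],"twist": 0,"grip": 0},
    {"offset": [0,0,2],"twist": 0,"grip": 0},
  ],
)

```text
time: 9.95
tool_pos: [0.5025, -0.0954, 0.2682]
tool_rot: [-0.0, -0.235, 0.972, 0.0]
contact_force: [0.3, -0.2, -1.7]
gripper_width: 0.323
```

play_rows(
  increments=[
    {"offset": [0,0,0.7],"twist": 0,"grip": 0},
    {"offset": [0,0,0.7],"twist": 0,"grip": 0},
  ],
)

```text
time: 10.12
tool_pos: [0.5026, -0.0954, 0.2676]
tool_rot: [-0.0, -0.235, 0.972, 0.0]
contact_force: [0.5, 1.1, -1.6]
gripper_width: 0.322
```

play_rows(
  increments=[
    {"offset": [0,0,0.7],"twist": 0,"grip": 0},
    {"offset": [0,0,0.7],"twist": 0,"grip": 0},
  ],
)

```text
time: 10.28
tool_pos: [0.5027, -0.0954, 0.2675]
tool_rot: [-0.0, -0.235, 0.972, 0.0]
contact_force: [-2.2, 2.1, 2.6]
gripper_width: 0.319
```

```bash
python3 -c "
from h import *
st()"
```

```text
t 10.28 pos [ 0.5027 -0.0954  0.2675] grasp [ 0.5027 -0.0954  0.1125] x [-0.89  -0.457  0.   ] y [-0.457  0.89   0.   ] z [-0.  0. -1.] F [-2.2  2.1  2.6] M [ 0.25  0.22 -0.02] g 0.319 q [-0.333 -0.092  1.994 -0.     1.24  -2.378]
```

play_rows(
  increments=[
    {"offset": [0,0,-0.7],"twist": 0.1,"grip": 0},
    {"offset": [0,0,-0.7],"twist": 0.2,"grip": 0},
    {"offset": [0,0,-0.7],"twist": 0.3,"grip": 0},
    {"offset": [0,0,-0.7],"twist": 0.4,"grip": 0},
    {"offset": [0,0,-0.7],"twist": 0.5,"grip": 0},
  ],
)

```text
time: 10.7
tool_pos: [0.5027, -0.0954, 0.2678]
tool_rot: [0.0, 0.015, 1.0, -0.0]
contact_force: [0.4, 0.1, -0.2]
gripper_width: 0.322
```

```bash
python3 -c "
from h import *
st()"
```

```text
t 10.7 pos [ 0.5027 -0.0954  0.2678] grasp [ 0.5027 -0.0954  0.1128] x [-1.    0.03 -0.  ] y [ 0.03  1.   -0.  ] z [ 0. -0. -1.] F [ 0.4  0.1 -0.2] M [0.11 0.02 0.05] g 0.322 q [-0.333 -0.093  1.995 -0.     1.24  -1.873]
```

play_rows(
  increments=[
    {"offset": [0,0,0],"twist": 0.1,"grip": 0},
    {"offset": [0,0,0],"twist": 0.2,"grip": 0},
    {"offset": [0,0,0],"twist": 0.3,"grip": 0},
    {"offset": [0,0,0],"twist": 0.4,"grip": 0},
    {"offset": [0,0,0],"twist": 0.5,"grip": 0},
  ],
)

```text
time: 11.12
tool_pos: [0.5026, -0.0955, 0.2678]
tool_rot: [-0.0, 0.262, 0.965, -0.0]
contact_force: [-0.6, -0.3, -0.4]
gripper_width: 0.321
```

```bash
python3 -c "
from h import *
st()"
```

```text
t 11.12 pos [ 0.5026 -0.0955  0.2678] grasp [ 0.5025 -0.0956  0.1128] x [-0.863  0.506 -0.   ] y [ 0.506  0.863 -0.001] z [-0.    -0.001 -1.   ] F [-0.6 -0.3 -0.4] M [-0.05  0.14  0.09] g 0.321 q [-3.330e-01 -9.300e-02  1.995e+00 -1.000e-03  1.240e+00 -1.373e+00]
```

play_rows(
  increments=[
    {"offset": [0,0,0],"twist": 0.1,"grip": 0},
    {"offset": [0,0,0],"twist": 0.2,"grip": 0},
    {"offset": [0,0,0],"twist": 0.3,"grip": 0},
    {"offset": [0,0,0],"twist": 0.4,"grip": 0},
    {"offset": [0,0,0],"twist": 0.5,"grip": 0},
  ],
)

```text
time: 11.53
tool_pos: [0.5025, -0.0956, 0.2678]
tool_rot: [-0.0, 0.493, 0.87, -0.001]
contact_force: [-1.3, 0.0, 1.2]
gripper_width: 0.323
```

```bash
python3 -c "
from h import *
st()"
```

```text
t 11.53 pos [ 0.5025 -0.0956  0.2678] grasp [ 0.5023 -0.0957  0.1128] x [-0.515  0.857 -0.   ] y [ 0.857  0.515 -0.001] z [-0.001 -0.001 -1.   ] F [-1.3  0.   1.2] M [-0.11  0.31  0.07] g 0.323 q [-3.330e-01 -9.300e-02  1.995e+00 -1.000e-03  1.240e+00 -8.730e-01]
```

play_rows(
  increments=[
    {"offset": [0,0,0],"twist": 0,"grip": 0.75},
    {"offset": [0,0,0],"twist": 0,"grip": 0.75},
    {"offset": [0,0,0],"twist": 0,"grip": 0.75},
    {"offset": [0,0,0],"twist": 0,"grip": 0.75},
  ],
)

```text
time: 11.87
tool_pos: [0.5027, -0.0954, 0.268]
tool_rot: [0.0, 0.49, 0.872, 0.0]
contact_force: [-0.4, 0.6, 0.6]
gripper_width: 0.752
```

play_rows(
  increments=[
    {"offset": [0,0,0],"twist": -0.12,"grip": 0.75},
    {"offset": [0,0,0],"twist": -0.24,"grip": 0.75},
    {"offset": [0,0,0],"twist": -0.36,"grip": 0.75},
    {"offset": [0,0,0],"twist": -0.48,"grip": 0.75},
    {"offset": [0,0,0],"twist": -0.6,"grip": 0.75},
  ],
)

```text
time: 12.28
tool_pos: [0.5027, -0.0954, 0.2679]
tool_rot: [0.0, 0.208, 0.978, -0.0]
contact_force: [-0.3, -0.2, -0.1]
gripper_width: 0.751
```

play_rows(
  increments=[
    {"offset": [0,0,0],"twist": -0.12,"grip": 0.75},
    {"offset": [0,0,0],"twist": -0.24,"grip": 0.75},
    {"offset": [0,0,0],"twist": -0.36,"grip": 0.75},
    {"offset": [0,0,0],"twist": -0.48,"grip": 0.75},
    {"offset": [0,0,0],"twist": -0.6,"grip": 0.75},
  ],
)

```text
time: 12.7
tool_pos: [0.5027, -0.0954, 0.2679]
tool_rot: [0.0, -0.09, 0.996, -0.0]
contact_force: [-0.1, 0.5, -0.7]
gripper_width: 0.753
```

play_rows(
  increments=[
    {"offset": [0,0,0],"twist": -0.12,"grip": 0.75},
    {"offset": [0,0,0],"twist": -0.24,"grip": 0.75},
    {"offset": [0,0,0],"twist": -0.36,"grip": 0.75},
    {"offset": [0,0,0],"twist": -0.37,"grip": 0.75},
    {"offset": [0,0,0],"twist": -0.37,"grip": 0.75},
  ],
)

```text
time: 13.12
tool_pos: [0.5027, -0.0954, 0.2679]
tool_rot: [0.0, -0.268, 0.963, -0.0]
contact_force: [0.3, -0.4, 0.2]
gripper_width: 0.747
```

```bash
python3 - <<'E'
from h import *
s,Rm=st()
T=np.array(manip.get_calibration("wrist")["T"])
im=manip.grab_frame("wrist")
for q in ["key","key_grip"]:
    for d in manip.tip_of(q,"wrist")[:2]: print(q,round(d["p"],2),np.round(w("wrist",d["xyz"],T),4))
p=px("wrist",[.5025,-.0955,.137],T).astype(int); print(p)
v0=min(p[1]-75,384-150)
cv2.imwrite("pics/v8.png",cv2.resize(im[v0:v0+150,p[0]-100:p[0]+100],(800,600),interpolation=cv2.INTER_CUBIC))
E
```

```text
t 13.12 pos [ 0.5027 -0.0954  0.2679] grasp [ 0.5027 -0.0954  0.1129] x [-0.856 -0.516 -0.   ] y [-0.516  0.856 -0.   ] z [ 0. -0. -1.] F [ 0.3 -0.4  0.2] M [-0.06  0.02  0.01] g 0.747 q [-0.333 -0.093  1.994  0.     1.24  -2.446]
key 0.71 [ 0.5041 -0.0965  0.0132]
key_grip 0.69 [ 0.5061 -0.0945  0.1162]
[252 295]
```

View pics/v8.png

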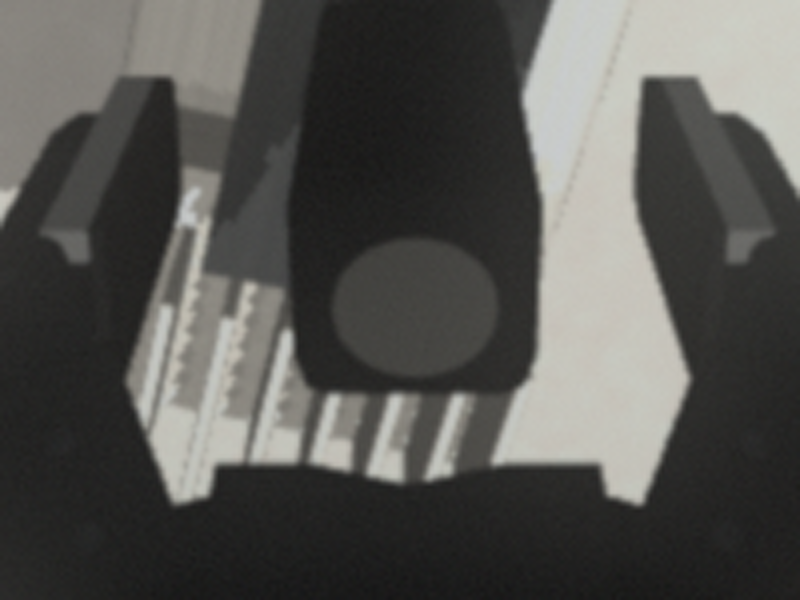

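Key stands upright in the socket (handle disc at crop (415,305)), square to the jaws and centred. Regrasp and turn on.

play_rows(
  increments=[
    {"offset": [0,0,0],"twist": 0,"grip": 0},
    {"offset": [0,0,0],"twist": 0,"grip": 0},
    {"offset": [0,0,0],"twist": 0,"grip": 0},
    {"offset": [0,0,0],"twist": 0,"grip": 0},
    {"offset": [0,0,0],"twist": 0,"grip": 0},
  ],
)

```text
time: 13.68
tool_pos: [0.5026, -0.0953, 0.2678]
tool_rot: [-0.0, -0.269, 0.963, 0.0]
contact_force: [-0.3, 0.4, 0.7]
gripper_width: 0.318
```

```bash
python3 -c "
from h import *
st()"
```

```text
t 13.68 pos [ 0.5026 -0.0953  0.2678] grasp [ 0.5026 -0.0953  0.1128] x [-0.856 -0.518  0.   ] y [-0.518  0.856  0.   ] z [-0.  0. -1.] F [-0.3  0.4  0.7] M [0.11 0.11 0.02] g 0.318 q [-0.333 -0.093  1.995  0.     1.24  -2.448]
```

play_rows(
  increments=[
    {"offset": [0,0,0],"twist": 0.1,"grip": 0},
    {"offset": [0,0,0],"twist": 0.2,"grip": 0},
    {"offset": [0,0,0],"twist": 0.3,"grip": 0},
    {"offset": [0,0,0],"twist": 0.4,"grip": 0},
    {"offset": [0,0,0],"twist": 0.5,"grip": 0},
  ],
)

```text
time: 14.1
tool_pos: [0.5026, -0.0954, 0.2678]
tool_rot: [-0.0, -0.02, 1.0, -0.0]
contact_force: [-0.1, -0.6, -0.6]
gripper_width: 0.319
```

```bash
python3 -c "
from h import *
st()"
```

```text
t 14.1 pos [ 0.5026 -0.0954  0.2678] grasp [ 0.5025 -0.0954  0.1128] x [-0.999 -0.039  0.   ] y [-0.039  0.999 -0.   ] z [-0. -0. -1.] F [-0.1 -0.6 -0.6] M [-0.01  0.17  0.1 ] g 0.319 q [-0.333 -0.093  1.995 -0.     1.24  -1.943]
```

play_rows(
  increments=[
    {"offset": [0,0,0],"twist": 0.1,"grip": 0},
    {"offset": [0,0,0],"twist": 0.2,"grip": 0},
    {"offset": [0,0,0],"twist": 0.3,"grip": 0},
    {"offset": [0,0,0],"twist": 0.4,"grip": 0},
    {"offset": [0,0,0],"twist": 0.5,"grip": 0},
  ],
)

```text
time: 14.52
tool_pos: [0.5025, -0.0955, 0.2678]
tool_rot: [-0.0, 0.228, 0.974, -0.0]
contact_force: [-0.1, -0.4, 0.3]
gripper_width: 0.318
```

```bash
python3 -c "
from h import *
st()"
```

```text
t 14.52 pos [ 0.5025 -0.0955  0.2678] grasp [ 0.5024 -0.0956  0.1128] x [-0.896  0.444  0.001] y [ 0.444  0.896 -0.001] z [-0.001 -0.001 -1.   ] F [-0.1 -0.4  0.3] M [-0.14  0.27  0.08] g 0.318 q [-3.330e-01 -9.300e-02  1.995e+00 -1.000e-03  1.240e+00 -1.443e+00]
```

play_rows(
  increments=[
    {"offset": [0,0,0],"twist": 0.1,"grip": 0},
    {"offset": [0,0,0],"twist": 0.2,"grip": 0},
  ],
)

```text
time: 14.68
tool_pos: [0.5025, -0.0955, 0.2678]
tool_rot: [-0.0, 0.324, 0.946, -0.0]
contact_force: [-1.8, -1.0, 0.6]
gripper_width: 0.324
```

```bash
python3 -c "
from h import *
st()"
```

```text
t 14.68 pos [ 0.5025 -0.0955  0.2678] grasp [ 0.5023 -0.0956  0.1128] x [-0.79   0.613  0.   ] y [ 0.613  0.79  -0.001] z [-0.001 -0.001 -1.   ] F [-1.8 -1.   0.6] M [-0.12  0.28  0.06] g 0.324 q [-3.330e-01 -9.300e-02  1.995e+00 -1.000e-03  1.241e+00 -1.243e+00]
```

play_rows(
  increments=[
    {"offset": [0,0,0],"twist": 0.05,"grip": 0},
    {"offset": [0,0,0],"twist": 0.1,"grip": 0},
  ],
)

```text
time: 14.85
tool_pos: [0.5025, -0.0955, 0.2678]
tool_rot: [-0.0, 0.37, 0.929, -0.001]
contact_force: [-1.6, -0.6, -0.3]
gripper_width: 0.324
```

```bash
python3 -c "
from h import *
st()"
```

```text
t 14.85 pos [ 0.5025 -0.0955  0.2678] grasp [ 0.5023 -0.0956  0.1128] x [-0.726  0.688  0.   ] y [ 0.688  0.726 -0.001] z [-0.001 -0.001 -1.   ] F [-1.6 -0.6 -0.3] M [-0.11  0.35  0.1 ] g 0.324 q [-3.330e-01 -9.300e-02  1.995e+00 -1.000e-03  1.241e+00 -1.146e+00]
```

play_rows(
  increments=[
    {"offset": [0,0,0],"twist": 0.05,"grip": 0},
    {"offset": [0,0,0],"twist": 0.1,"grip": 0},
  ],
)

```text
time: 15.02
tool_pos: [0.5024, -0.0955, 0.2678]
tool_rot: [-0.0, 0.416, 0.909, -0.001]
contact_force: [-2.5, 0.4, 1.1]
gripper_width: 0.321
```

```bash
python3 -c "
from h import *
st()"
```

```text
t 15.02 pos [ 0.5024 -0.0955  0.2678] grasp [ 0.5022 -0.0956  0.1128] x [-0.654  0.757  0.   ] y [ 0.757  0.654 -0.001] z [-0.001 -0.001 -1.   ] F [-2.5  0.4  1.1] M [-0.11  0.37  0.07] g 0.321 q [-3.330e-01 -9.300e-02  1.995e+00 -1.000e-03  1.241e+00 -1.046e+00]
```

play_rows(
  increments=[
    {"offset": [0,0,0],"twist": 0,"grip": 0.75},
    {"offset": [0,0,0],"twist": 0,"grip": 0.75},
    {"offset": [0,0,0],"twist": 0,"grip": 0.75},
    {"offset": [0,0,0],"twist": 0,"grip": 0.75},
  ],
)

```text
time: 15.35
tool_pos: [0.5027, -0.0954, 0.2679]
tool_rot: [0.0, 0.415, 0.91, 0.0]
contact_force: [0.4, -0.3, 0.5]
gripper_width: 0.754
```

play_rows(
  increments=[
    {"offset": [0,0,0],"twist": -0.12,"grip": 0.75},
    {"offset": [0,0,0],"twist": -0.24,"grip": 0.75},
    {"offset": [0,0,0],"twist": -0.36,"grip": 0.75},
    {"offset": [0,0,0],"twist": -0.48,"grip": 0.75},
    {"offset": [0,0,0],"twist": -0.6,"grip": 0.75},
  ],
)

```text
time: 15.77
tool_pos: [0.5027, -0.0954, 0.2678]
tool_rot: [0.0, 0.124, 0.992, -0.0]
contact_force: [0.4, 0.2, -0.1]
gripper_width: 0.753
```

play_rows(
  increments=[
    {"offset": [0,0,0],"twist": -0.12,"grip": 0.75},
    {"offset": [0,0,0],"twist": -0.24,"grip": 0.75},
    {"offset": [0,0,0],"twist": -0.36,"grip": 0.75},
    {"offset": [0,0,0],"twist": -0.48,"grip": 0.75},
    {"offset": [0,0,0],"twist": -0.6,"grip": 0.75},
  ],
)

```text
time: 16.18
tool_pos: [0.5027, -0.0954, 0.2679]
tool_rot: [0.0, -0.174, 0.985, -0.0]
contact_force: [-0.7, -1.3, -1.1]
gripper_width: 0.752
```

play_rows(
  increments=[
    {"offset": [0,0,0],"twist": -0.12,"grip": 0.75},
    {"offset": [0,0,0],"twist": -0.24,"grip": 0.75},
    {"offset": [0,0,0],"twist": -0.36,"grip": 0.75},
    {"offset": [0,0,0],"twist": -0.37,"grip": 0.75},
    {"offset": [0,0,0],"twist": -0.37,"grip": 0.75},
  ],
)

```text
time: 16.6
tool_pos: [0.5027, -0.0954, 0.2678]
tool_rot: [0.0, -0.349, 0.937, -0.0]
contact_force: [0.6, 0.3, -0.0]
gripper_width: 0.755
```

play_rows(
  increments=[
    {"offset": [0,0,0],"twist": 0,"grip": 0},
    {"offset": [0,0,0],"twist": 0,"grip": 0},
    {"offset": [0,0,0],"twist": 0,"grip": 0},
    {"offset": [0,0,0],"twist": 0,"grip": 0},
    {"offset": [0,0,0],"twist": 0,"grip": 0},
  ],
)

```text
time: 17.02
tool_pos: [0.5026, -0.0953, 0.2679]
tool_rot: [-0.0, -0.349, 0.937, 0.0]
contact_force: [-0.8, 0.4, 1.1]
gripper_width: 0.322
```

```bash
python3 -c "
from h import *
st()"
```

```text
t 17.02 pos [ 0.5026 -0.0953  0.2679] grasp [ 0.5026 -0.0952  0.1129] x [-0.756 -0.655 -0.   ] y [-0.655  0.756  0.   ] z [-0.  0. -1.] F [-0.8  0.4  1.1] M [0.15 0.22 0.01] g 0.322 q [-0.333 -0.093  1.994  0.     1.241 -2.618]
```

play_rows(
  increments=[
    {"offset": [0,0,0],"twist": 0.05,"grip": 0},
    {"offset": [0,0,0],"twist": 0.1,"grip": 0},
  ],
)

```text
time: 17.18
tool_pos: [0.5026, -0.0953, 0.2679]
tool_rot: [-0.0, -0.301, 0.954, 0.0]
contact_force: [-1.5, -0.2, 2.1]
gripper_width: 0.322
```

```bash
python3 -c "
from h import *
st()"
```

```text
t 17.18 pos [ 0.5026 -0.0953  0.2679] grasp [ 0.5026 -0.0953  0.1129] x [-0.819 -0.574  0.   ] y [-0.574  0.819  0.   ] z [-0.  0. -1.] F [-1.5 -0.2  2.1] M [0.18 0.19 0.12] g 0.322 q [-0.333 -0.093  1.994  0.     1.24  -2.516]
```

play_rows(
  increments=[
    {"offset": [0,0,0],"twist": 0.05,"grip": 0},
    {"offset": [0,0,0],"twist": 0.1,"grip": 0},
  ],
)

```text
time: 17.35
tool_pos: [0.5026, -0.0953, 0.2679]
tool_rot: [-0.0, -0.253, 0.967, 0.0]
contact_force: [-0.8, 0.4, 0.9]
gripper_width: 0.325
```

```bash
python3 -c "
from h import *
st()"
```

```text
t 17.35 pos [ 0.5026 -0.0953  0.2679] grasp [ 0.5026 -0.0953  0.1129] x [-0.872 -0.49   0.   ] y [-0.49   0.872  0.   ] z [-0.  0. -1.] F [-0.8  0.4  0.9] M [0.14 0.2  0.12] g 0.325 q [-0.333 -0.093  1.994 -0.     1.24  -2.416]
```

play_rows(
  increments=[
    {"offset": [0,0,0],"twist": 0.04,"grip": 0},
    {"offset": [0,0,0],"twist": 0.08,"grip": 0},
  ],
)

```text
time: 17.52
tool_pos: [0.5026, -0.0954, 0.2679]
tool_rot: [-0.0, -0.214, 0.977, 0.0]
contact_force: [-1.1, 0.1, 1.7]
gripper_width: 0.315
```

```bash
python3 -c "
from h import *
st()"
```

```text
t 17.52 pos [ 0.5026 -0.0954  0.2679] grasp [ 0.5026 -0.0953  0.1129] x [-0.908 -0.419  0.   ] y [-0.419  0.908  0.   ] z [-0.  0. -1.] F [-1.1  0.1  1.7] M [0.1  0.24 0.13] g 0.315 q [-0.333 -0.093  1.994 -0.     1.24  -2.336]
```

play_rows(
  increments=[
    {"offset": [0,0,0],"twist": 0.04,"grip": 0},
    {"offset": [0,0,0],"twist": 0.08,"grip": 0},
  ],
)

```text
time: 17.68
tool_pos: [0.5026, -0.0954, 0.2679]
tool_rot: [-0.0, -0.175, 0.985, -0.0]
contact_force: [0.6, -0.5, 2.0]
gripper_width: 0.318
```

```bash
python3 -c "
from h import *
st()"
```

```text
t 17.68 pos [ 0.5026 -0.0954  0.2679] grasp [ 0.5026 -0.0954  0.1129] x [-0.939 -0.345  0.   ] y [-0.345  0.939  0.   ] z [-0. -0. -1.] F [ 0.6 -0.5  2. ] M [0.07 0.17 0.11] g 0.318 q [-0.333 -0.093  1.994 -0.     1.24  -2.256]
```

play_rows(
  increments=[
    {"offset": [0,0,0],"twist": 0.03,"grip": 0},
    {"offset": [0,0,0],"twist": 0.06,"grip": 0},
  ],
)

```text
time: 17.85
tool_pos: [0.5026, -0.0954, 0.2679]
tool_rot: [-0.0, -0.146, 0.989, -0.0]
contact_force: [-0.3, 0.1, 1.6]
gripper_width: 0.319
```

```bash
python3 -c "
from h import *
st()"
```

```text
t 17.85 pos [ 0.5026 -0.0954  0.2679] grasp [ 0.5025 -0.0954  0.1129] x [-0.957 -0.289  0.   ] y [-0.289  0.957 -0.   ] z [-0. -0. -1.] F [-0.3  0.1  1.6] M [0.06 0.22 0.16] g 0.319 q [-0.333 -0.093  1.994 -0.     1.24  -2.196]
```

play_rows(
  increments=[
    {"offset": [0,0,0],"twist": 0.03,"grip": 0},
    {"offset": [0,0,0],"twist": 0.06,"grip": 0},
  ],
)

```text
time: 18.02
tool_pos: [0.5026, -0.0954, 0.2679]
tool_rot: [-0.0, -0.116, 0.993, -0.0]
contact_force: [-0.3, -0.1, 1.3]
gripper_width: 0.325
```

```bash
python3 -c "
from h import *
st()"
```

```text
t 18.02 pos [ 0.5026 -0.0954  0.2679] grasp [ 0.5025 -0.0954  0.1129] x [-0.973 -0.231  0.   ] y [-0.231  0.973 -0.   ] z [-0. -0. -1.] F [-0.3 -0.1  1.3] M [0.09 0.21 0.11] g 0.325 q [-0.333 -0.093  1.994 -0.     1.24  -2.136]
```

play_rows(
  increments=[
    {"offset": [0,0,0],"twist": 0.03,"grip": 0},
    {"offset": [0,0,0],"twist": 0.06,"grip": 0},
  ],
)

```text
time: 18.18
tool_pos: [0.5026, -0.0954, 0.2679]
tool_rot: [-0.0, -0.087, 0.996, -0.0]
contact_force: [-1.6, -0.0, 1.5]
gripper_width: 0.323
```

```bash
python3 -c "
from h import *
st()"
```

```text
t 18.18 pos [ 0.5026 -0.0954  0.2679] grasp [ 0.5025 -0.0954  0.1129] x [-0.985 -0.172  0.001] y [-0.172  0.985 -0.   ] z [-0.001 -0.    -1.   ] F [-1.6 -0.   1.5] M [0.05 0.24 0.3 ] g 0.323 q [-0.333 -0.093  1.994 -0.     1.24  -2.077]
```

Mz is up to 0.30 N·m: I may be at the stop. Small confirming steps.

play_rows(
  increments=[
    {"offset": [0,0,0],"twist": 0.02,"grip": 0},
    {"offset": [0,0,0],"twist": 0.02,"grip": 0},
  ],
)

```text
time: 18.35
tool_pos: [0.5026, -0.0954, 0.2679]
tool_rot: [-0.0, -0.077, 0.997, -0.0]
contact_force: [-2.1, 1.2, 1.8]
gripper_width: 0.317
```

```bash
python3 -c "
from h import *
st()"
```

```text
t 18.35 pos [ 0.5026 -0.0954  0.2679] grasp [ 0.5025 -0.0955  0.1129] x [-0.988 -0.154  0.001] y [-0.154  0.988 -0.   ] z [-0. -0. -1.] F [-2.1  1.2  1.8] M [0.09 0.35 0.36] g 0.317 q [-0.333 -0.093  1.994 -0.     1.24  -2.058]
```

play_rows(
  increments=[
    {"offset": [0,0,0],"twist": 0.03,"grip": 0},
    {"offset": [0,0,0],"twist": 0.03,"grip": 0},
  ],
)

```text
time: 18.52
tool_pos: [0.5026, -0.0954, 0.2679]
tool_rot: [-0.0, -0.062, 0.998, -0.0]
contact_force: [-1.2, 0.4, 2.2]
gripper_width: 0.322
```

```bash
python3 -c "
from h import *
st()"
```

```text
t 18.52 pos [ 0.5026 -0.0954  0.2679] grasp [ 0.5025 -0.0954  0.1129] x [-0.992 -0.124  0.   ] y [-0.124  0.992 -0.   ] z [-0. -0. -1.] F [-1.2  0.4  2.2] M [0.05 0.39 0.34] g 0.322 q [-0.333 -0.093  1.994 -0.     1.24  -2.028]
```

play_rows(
  increments=[
    {"offset": [0,0,0],"twist": 0.03,"grip": 0},
    {"offset": [0,0,0],"twist": 0.03,"grip": 0},
  ],
)

```text
time: 18.68
tool_pos: [0.5026, -0.0954, 0.2679]
tool_rot: [-0.0, -0.048, 0.999, -0.0]
contact_force: [-1.5, -0.4, 2.8]
gripper_width: 0.321
```

```bash
python3 -c "
from h import *
st()"
```

```text
t 18.68 pos [ 0.5026 -0.0954  0.2679] grasp [ 0.5026 -0.0955  0.1129] x [-0.995 -0.095  0.   ] y [-0.095  0.995 -0.   ] z [-0. -0. -1.] F [-1.5 -0.4  2.8] M [-0.    0.4   0.41] g 0.321 q [-0.333 -0.093  1.994 -0.     1.24  -1.999]
```

play_rows(
  increments=[
    {"offset": [0,0,0],"twist": 0.03,"grip": 0},
    {"offset": [0,0,0],"twist": 0.03,"grip": 0},
  ],
)

```text
time: 18.85
tool_pos: [0.5026, -0.0954, 0.2679]
tool_rot: [-0.0, -0.033, 0.999, -0.0]
contact_force: [-2.6, 0.7, 2.5]
gripper_width: 0.324
```

```bash
python3 -c "
from h import *
st()"
```

```text
t 18.85 pos [ 0.5026 -0.0954  0.2679] grasp [ 0.5025 -0.0955  0.1129] x [-0.998 -0.065  0.   ] y [-0.065  0.998 -0.   ] z [-0. -0. -1.] F [-2.6  0.7  2.5] M [-0.01  0.54  0.48] g 0.324 q [-0.333 -0.093  1.994 -0.     1.24  -1.969]
```

play_rows(
  increments=[
    {"offset": [0,0,0],"twist": -0.04,"grip": 0},
    {"offset": [0,0,0],"twist": -0.07,"grip": 0},
  ],
)

```text
time: 19.02
tool_pos: [0.5026, -0.0955, 0.2679]
tool_rot: [-0.0, -0.068, 0.998, 0.0]
contact_force: [-1.2, 0.8, 3.1]
gripper_width: 0.321
```

```bash
python3 -c "
from h import *
st()"
```

```text
t 19.02 pos [ 0.5026 -0.0955  0.2679] grasp [ 0.5026 -0.0955  0.1129] x [-0.991 -0.136  0.   ] y [-0.136  0.991  0.   ] z [-0.  0. -1.] F [-1.2  0.8  3.1] M [-0.01  0.47 -0.12] g 0.321 q [-0.333 -0.093  1.994  0.     1.24  -2.04 ]
```

play_rows(
  increments=[
    {"offset": [0,0,0],"twist": 0,"grip": 0.8},
    {"offset": [0,0,0],"twist": 0,"grip": 0.8},
    {"offset": [0,0,0],"twist": 0,"grip": 0.8},
    {"offset": [0,0,0],"twist": 0,"grip": 0.8},
  ],
)

```text
time: 19.35
tool_pos: [0.5027, -0.0954, 0.2677]
tool_rot: [0.0, -0.067, 0.998, 0.0]
contact_force: [0.2, 0.0, 0.2]
gripper_width: 0.798
```

```bash
python3 - <<'E'
from h import *
s,Rm=st()
T=np.array(manip.get_calibration("wrist")["T"]); np.save("pics/T9.npy",T)
im=manip.grab_frame("wrist"); cv2.imwrite("pics/w9.png",im)
for q in ["key","key_grip"]:
    for d in manip.tip_of(q,"wrist")[:2]: print(q,round(d["p"],2),np.round(w("wrist",d["xyz"],T),4))
c=cv2.resize(im[220:370,152:352],(800,600),interpolation=cv2.INTER_CUBIC)
cv2.imwrite("pics/v9.png",np.clip(255*(c/255.)**.6,0,255).astype(np.uint8))
E
```

```text
t 19.35 pos [ 0.5027 -0.0954  0.2677] grasp [ 0.5028 -0.0954  0.1127] x [-0.991 -0.133 -0.   ] y [-0.133  0.991  0.   ] z [ 0.  0. -1.] F [0.2 0.  0.2] M [ 0.01 -0.    0.02] g 0.798 q [-0.333 -0.093  1.994  0.     1.239 -2.038]
key 0.88 [ 0.5023 -0.0967  0.0117]
key 0.65 [ 0.5627  0.1386 -0.    ]
key_grip 0.84 [ 0.4988 -0.0952  0.114 ]
```

View pics/v9.png

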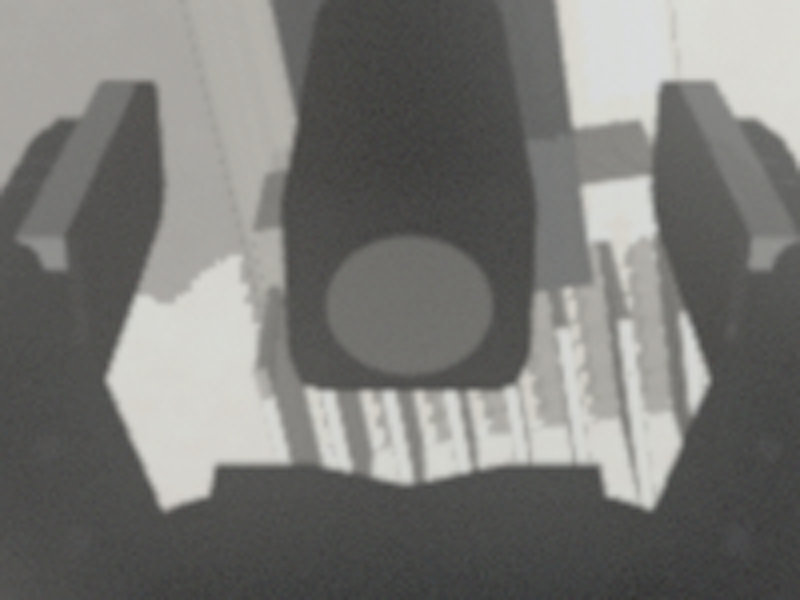

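Key is home (tip z 0.012), handle square to the jaws. Backing off gave −0.12 N·m, which may have nudged the screw back slightly, so I'll regrasp and confirm the stop again, then release without backing off.

play_rows(
  increments=[
    {"offset": [0,0,0],"twist": 0,"grip": 0},
    {"offset": [0,0,0],"twist": 0,"grip": 0},
    {"offset": [0,0,0],"twist": 0,"grip": 0},
    {"offset": [0,0,0],"twist": 0,"grip": 0},
    {"offset": [0,0,0],"twist": 0,"grip": 0},
  ],
)

```text
time: 19.92
tool_pos: [0.5027, -0.0953, 0.268]
tool_rot: [0.0, -0.067, 0.998, 0.0]
contact_force: [-0.8, 0.2, 1.6]
gripper_width: 0.319
```

```bash
python3 -c "
from h import *
st()"
```

```text
t 19.92 pos [ 0.5027 -0.0953  0.268 ] grasp [ 0.5027 -0.0953  0.113 ] x [-0.991 -0.134 -0.   ] y [-0.134  0.991  0.   ] z [ 0.  0. -1.] F [-0.8  0.2  1.6] M [0.19 0.11 0.02] g 0.319 q [-0.333 -0.093  1.994  0.     1.24  -2.038]
```

play_rows(
  increments=[
    {"offset": [0,0,0],"twist": 0.02,"grip": 0},
    {"offset": [0,0,0],"twist": 0.03,"grip": 0},
  ],
)

```text
time: 20.08
tool_pos: [0.5027, -0.0953, 0.268]
tool_rot: [0.0, -0.051, 0.999, 0.0]
contact_force: [-0.1, 0.6, 1.8]
gripper_width: 0.322
```

```bash
python3 -c "
from h import *
st()"
```

```text
t 20.08 pos [ 0.5027 -0.0953  0.268 ] grasp [ 0.5027 -0.0953  0.113 ] x [-0.995 -0.103 -0.   ] y [-0.103  0.995  0.   ] z [ 0.  0. -1.] F [-0.1  0.6  1.8] M [0.21 0.11 0.07] g 0.322 q [-0.333 -0.093  1.994  0.     1.24  -2.007]
```

play_rows(
  increments=[
    {"offset": [0,0,0],"twist": 0.02,"grip": 0},
    {"offset": [0,0,0],"twist": 0.03,"grip": 0},
  ],
)

```text
time: 20.25
tool_pos: [0.5027, -0.0953, 0.2679]
tool_rot: [-0.0, -0.037, 0.999, -0.0]
contact_force: [-0.2, 1.4, 2.1]
gripper_width: 0.318
```

```bash
python3 -c "
from h import *
st()"
```

```text
t 20.25 pos [ 0.5027 -0.0953  0.2679] grasp [ 0.5027 -0.0953  0.1129] x [-0.997 -0.073  0.   ] y [-0.073  0.997  0.   ] z [-0. -0. -1.] F [-0.2  1.4  2.1] M [0.27 0.16 0.35] g 0.318 q [-0.333 -0.093  1.994 -0.     1.24  -1.977]
```

play_rows(
  increments=[
    {"offset": [0,0,0],"twist": 0.03,"grip": 0},
    {"offset": [0,0,0],"twist": 0.03,"grip": 0},
  ],
)

```text
time: 20.42
tool_pos: [0.5027, -0.0953, 0.268]
tool_rot: [0.0, -0.022, 1.0, -0.0]
contact_force: [-0.1, 1.9, 2.3]
gripper_width: 0.321
```

```bash
python3 -c "
from h import *
st()"
```

```text
t 20.42 pos [ 0.5027 -0.0953  0.268 ] grasp [ 0.5027 -0.0953  0.113 ] x [-0.999 -0.045 -0.   ] y [-0.045  0.999 -0.   ] z [ 0. -0. -1.] F [-0.1  1.9  2.3] M [0.31 0.21 0.56] g 0.321 q [-0.333 -0.093  1.994 -0.     1.24  -1.948]
```

play_rows(
  increments=[
    {"offset": [0,0,0],"twist": 0,"grip": 1},
    {"offset": [0,0,0],"twist": 0,"grip": 1},
    {"offset": [0,0,0],"twist": 0,"grip": 1},
    {"offset": [0,0,0],"twist": 0,"grip": 1},
    {"offset": [0,0,0],"twist": 0,"grip": 1},
  ],
)

```text
time: 20.83
tool_pos: [0.5026, -0.0955, 0.2677]
tool_rot: [-0.0, -0.022, 1.0, -0.0]
contact_force: [0.4, 0.1, 0.8]
gripper_width: 0.989
```

```bash
python3 - <<'E'
from h import *
s,Rm=st()
T=np.array(manip.get_calibration("wrist")["T"]); np.save("pics/T9.npy",T)
im=manip.grab_frame("wrist")
for q in ["key","key_grip"]:
    for d in manip.tip_of(q,"wrist")[:2]: print(q,round(d["p"],2),np.round(w("wrist",d["xyz"],T),4))
c=cv2.resize(im[220:370,152:352],(800,600),interpolation=cv2.INTER_CUBIC)
cv2.imwrite("pics/v10.png",np.clip(255*(c/255.)**.6,0,255).astype(np.uint8))
E
```

```text
t 20.83 pos [ 0.5026 -0.0955  0.2677] grasp [ 0.5026 -0.0955  0.1127] x [-0.999 -0.044  0.   ] y [-0.044  0.999 -0.   ] z [-0. -0. -1.] F [0.4 0.1 0.8] M [-0.01 -0.02  0.01] g 0.989 q [-0.333 -0.093  1.995 -0.     1.24  -1.948]
key 0.81 [ 0.5037 -0.0956  0.0094]
key 0.74 [0.5632 0.1436 0.001 ]
key_grip 0.57 [ 0.5009 -0.0938  0.1123]
```

View pics/v10.png

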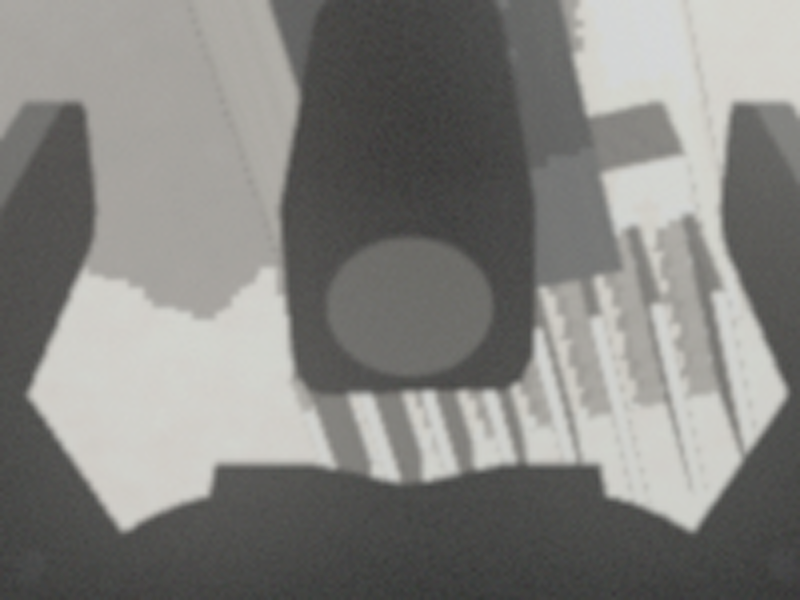

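The key is home and upright, and its handle now lags the tool by about 2°, so the key stopped while the tool wound on: this is the stop. Now I withdraw straight up.

play_rows(
  increments=[
    {"offset": [0,0,-5],"twist": 0,"grip": 1},
    {"offset": [0,0,-20],"twist": 0,"grip": 1},
    {"offset": [0,0,-45],"twist": 0,"grip": 1},
    {"offset": [0,0,-80],"twist": 0,"grip": 1},
    {"offset": [0,0,-115],"twist": 0,"grip": 1},
  ],
)

```text
time: 21.4
tool_pos: [0.5022, -0.0952, 0.3834]
tool_rot: [-0.001, -0.022, 1.0, 0.0]
contact_force: [0.6, -0.4, 1.0]
gripper_width: 1.002
```

play_rows(
  increments=[
    {"offset": [0,0,-15],"twist": 0,"grip": 1},
    {"offset": [0,0,-20],"twist": 0,"grip": 1},
    {"offset": [0,0,-20],"twist": 0,"grip": 1},
    {"offset": [0,0,-20],"twist": 0,"grip": 1},
  ],
)

```text
time: 21.73
tool_pos: [0.5024, -0.0953, 0.4017]
tool_rot: [-0.001, -0.022, 1.0, 0.0]
contact_force: [-0.1, 0.4, -0.4]
gripper_width: 0.993
```

```bash
python3 - <<'E'
from h import *
st()
for c in("scene","wrist"):
    T=np.array(manip.get_calibration(c)["T"]); manip.grab_frame(c)
    for q in("key","key_grip"):
        for d in manip.tip_of(q,c)[:3]: print(c,q,round(d["p"],2),np.round(w(c,d["xyz"],T),4))
print(manip.job_done())
E
```

```text
t 21.73 pos [ 0.5024 -0.0953  0.4017] grasp [ 0.5021 -0.0952  0.2467] x [-0.999 -0.044  0.001] y [-0.044  0.999  0.001] z [-0.001  0.    -1.   ] F [-0.1  0.4 -0.4] M [-0.01 -0.03  0.03] g 0.993 q [-0.333 -0.222  1.876 -0.     1.489 -1.948]
scene key 0.75 [ 0.5645  0.1354 -0.0031]
scene key 0.68 [ 0.5008 -0.0968  0.0075]
scene key 0.53 [ 0.3939  0.1514 -0.0008]
scene key_grip 0.75 [ 0.4977 -0.097   0.1041]
scene key_grip 0.65 [0.5647 0.1372 0.0711]
scene key_grip 0.55 [0.3972 0.1454 0.0705]
wrist key 0.95 [0.5666 0.1382 0.0012]
wrist key 0.85 [ 0.5045 -0.0956  0.0127]
wrist key 0.64 [0.3956 0.1444 0.0016]
wrist key_grip 0.8 [0.395  0.1441 0.073 ]
wrist key_grip 0.7 [ 0.5007 -0.0964  0.1146]
the job is handed in; nothing more can be done
None
```

The clamp screw is up against its stop and the key is standing in it. I handed the job in at about 22 s with the gripper open and well clear.

- **Key and socket:** I took the large key from the block's middle hole. I felt it into the socket at about (0.502, −0.095) m with at most about 6 N. It dropped to the socket floor, with the tip about 12 mm above the bench.
- **Tightening:** I turned it clockwise in steps of about 1.5, 1.4 and 0.6 rad, regrasping after each of the first two. The torque was about 0.1 N·m until it rose to 0.3–0.5 N·m at roughly 3.4–3.5 rad of tool turn.
- **A reading that disagreed:** easing back 0.07 rad before release showed −0.12 N·m, so the screw may have moved back slightly. I regrasped and turned forward again until the torque rose from 0.07 to 0.56 N·m over about 0.06 rad. Then I released without backing off.
- **Last checks:** with the jaws open, the handle lagged the tool by about 2°, as it would if the key stopped while the tool wound on. The key stood upright. The detectors put its tip about 7 mm (scene camera) and 13 mm (wrist camera) up, against the 12 mm expected.
- **Not checked:** I did not measure the screw angle directly. I did not touch the spool, pliers, power adapter or the two smaller keys. The smaller keys still read where they were; I took no final picture of the other three.

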